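# Wedge the drying box open and fetch the clay figure

### The arm

A 6-joint arm with a two-finger parallel gripper is mounted at the origin on the work surface. World frame = base frame: x ahead of the robot, y to its left, z up, the work surface at z = 0. Lengths are in m, angles in rad, forces in N, time in s.
With the tool pointing down it reaches from about 0.4 to 0.925 m from the base axis. Payload 12.5 kg.
Tool frame: the origin (TCP) lies between the finger pads; the fingertips stand 8 mm ahead of it and the grasp point (between the pads) lies 11 mm behind it; z points along the fingers, y is the line along which they close (so a half turn about z gives the same grasp; the last joint's range is limited). The gripper opens to 95 mm and grips with 3 to 60 N. Pads are 20 mm wide; open, the fingers measure 119 mm over their backs; the gripper's body (75 mm by 180 mm) begins 59 mm behind the grasp point.
Start: joints at [1.149, 0.491, 1.559, -0, 1.092, -0.106], TCP at [0.194, 0.594, 0.223] pointing down, gripper open.
Joint ranges: [-3.1, 3.1], [-0.84, 2.19], [0.05, 2.79], [-1.13, 4.28], [0.06, 2.93], [-2.69, 2.69]. Speed limits (rad/s): [2.22, 2.22, 2.79, 3.14, 3.14, 3.14].

### API

Orientations are given as a unit quaternion [w, x, y, z].
In Python, from cell import readout, capture, camera_params, manip gives the robot as it stands.
- The arm moves only by the tool drive_tool, never from a script. Its argument "deltas" is a list of rows, each an object of numbers: "x", "y", "z": the shift along the tool's x, y, z in cm; "wx", "wy", "wz": the turn, a rotation vector about the tool's x, y, z in rad. In form: [{"x": .., "y": .., "z": .., "wx": .., "wy": .., "wz": ..}, ...]. A call has 1 to 20 rows; each row is the pose to reach, as a shift and turn from the pose commanded when the call began, along the tool's axes at that moment; what a row does not reach only later rows make up. A row lasts 1/8 s, in which the tool goes at most 62.5 mm and 10.7 degrees, less where a joint would pass 70% of its speed; a pose out of reach is approached as far as the arm can. A call with a gripper value outside its range is refused whole. "hand" is the finger opening in cm, from 0 to 9.51, set as the call begins (left out, the last holds). The fingers move at their own pace and stop on an object; "squeeze" is the grip in N (left out, the last holds). Time passes only in rows, so rows that repeat a pose let the fingers close. It gives the time, the measured TCP pose, the force, the opening and the grip force at its end, in the units of the state.
- readout.state(): the state, without advancing time (a new reading comes with each control period).
- capture(name): name is "scene" or "top" or "wrist"; returns the picture (420x560x3 uint8, red, green, blue); there is no depth.
- camera_params(name): a dict with "fx", "fy", "cx", "cy" (pixels), "eye" and "attitude" of the camera in the world; the wrist camera has in their place "tool_from_camera" (4x4, takes a point from camera to tool coordinates, whose origin is the TCP and whose axes are the flange's). Camera axes: x right, y down, z forward; pixel columns grow to the right and rows downward; lengths in m; the calibration is good to about 2 mm. A picture is of the moment at which its call begins: read the wrist's pose just before it. camera_params takes no time and is no camera call.
- manip.sign_off(): hands the job in; it is judged then, once.
The state is a dict: "clock": time; "joints": joint angles; "qvel": joint speeds; "tau": joint torques, N m; "position": TCP position; "tool_rot": TCP orientation; "ft_force": force on the tool from outside, world axes, zero at the start; "ft_torque": the same for the moment, N m; "finger_gap": opening from 0.0 (shut) to 1.0 (fully open); "grip_force": force on a finger pad.
Only numpy, scipy, OpenCV 4.12 (cv2) and the standard library are available. Lean on these libraries where they do the work, as an engineer would, in place of code of your own. Each camera call takes 0.05 s, during which the arm holds its last target. There are 200 camera calls.

### The job

Drive the wooden wedge, standing on the table, under the red roller beside the drying box until the roller drops into the wedge's notch and the spring-closing lid stays propped open on it by itself. Then reach in under the lid, take out the terracotta figure and set it down gently, upright, in the middle of the round modelling wheel, leaving the lid propped open. Leave the blue figure, the green jar and the red tin where they are.

Things in the scene. Friction and masses are not known exactly. Their poses are not given: they have to be found in the camera images.
- box: grey open-topped drying box fixed to the table, 220 (its x) x 280 (its y) x 90 mm high, walls and floor 6 mm thick; origin at the centre of its underside, z up. Its -x wall is the front, facing the robot. A clear lid with a blue frame covers its top, hinged along its far (+x) rim.
- lid (a joint): lid hinge, rad: 0 closed, up to 1.3 as the front edge rises, about 0.83 with the roller in the wedge's notch. Hinge axis along the box's y at box x = 110 mm, z = 92 mm. Gravity and a spring shut the 0.35 kg lid whenever it is let go (raising it takes about 6 N at the roller, rising to 7 N); no latch, it never stays open by itself.
- lid_front (a point): middle of the lid's front edge. The lid is a 5 mm plate, 225 mm from hinge to front edge, 290 mm wide. Propped at 0.83 rad this edge is about 250 mm above the table and the lid still roofs over the figures: a hand reaching straight down bumps it, one leaning in from the front (fingers pointing down and 30 to 35 degrees towards the box's +x) fits.
- roller_mid (a point): centre of the red roller, 20 mm across, 22 mm long along the box's y, free-turning on a 10 mm steel pin from the lid's left (+y) side; 74 mm gap between lid side and roller. Lid closed: box x = 20 mm, y = 230 mm, 62 mm above the table. Rides with the lid, 95 mm from the hinge axis, nearly straight up: in the notch it is at box x = 27 mm, 138 mm above the table.
- wedge: wooden wedge standing on the table, 36 mm wide (its y), about 0.48 kg. Origin at the underside, below the best grip of its tail block; x points to the thin nose, z up. Along x: tail block (grip here; green band round its top) -25 to 55 mm, 150 mm tall; notch floor to 77 mm, 128 mm tall; ridge 81 to 85 mm, 134 mm tall; ramp falling at 40 degrees to the nose at 222 mm, 20 mm tall there.
- notch (a point): middle of the wedge's notch floor, 66 mm ahead of the wedge's origin, 128 mm up. Pushed nose first along the box's +x, flat on the table and centred under the roller, the wedge lifts the roller up its ramp and over the ridge (push about 10 to 20 N); the roller then drops 6 mm into this notch and meets the tail block's front face, a hard stop.
- figure: the wanted figure: terracotta (orange-brown) clay, turned like a chess pawn, 77 mm tall, standing in the box; about 0.11 kg. Origin at the centre of its underside, z up. Foot 42 mm across, tapering to a 20 mm neck at 42 mm; cylindrical head 29 mm across between 50 and 68 mm: grip there.
- figure_blue: a figure of the same shape glazed blue, standing beside the wanted one in the box, about 110 mm from it along the box's y; must stay. Origin at the centre of its underside. Which of the two stands left varies.
- wheel: round cream modelling wheel fixed to the table, flat top 170 mm across, 54 mm above the table; does not turn. Origin at the centre of its underside.
- wheel_top (a point): centre of the wheel's top face, where the figure is to stand.
- jar: green jar with yellow cap, 60 mm across, 75 mm tall, loose; origin at the centre of its underside; must stay.
- tin: flat red tin, 40 (its x) x 90 (its y) x 30 mm, loose, between robot and box; origin at the centre of its underside; must stay.
Not all that is in view belongs to the job. Of the things shaped like the wheel, the cream one is meant.

How it is judged:
By the outcome, as a careful person would: the job done as asked, in the order asked, and still so for the second after the job is handed in, with the robot touching nothing.
It also fails if it takes over 58 s, if anything falls off the work surface, if the arm or the gripper's body presses on something with over 40 N, if the wrist force passes 120 N, or if a joint passes its speed limit or range.

## Working session

There is one attempt and no reset: what is moved stays moved. The work goes in short steps, Python scripts to look and compute and a tool call to move; the robot and the scene stay as the last step left them, time stands still between calls to the robot, and variables do not carry over. Pictures are saved under pics/ and viewed, at most 12 in all, crops included, and the job is handed in when it is done.

Besides the shell and the picture viewer there is one more tool, called after "Call:" by a JSON object that holds its "fn" and its "kwargs", one argument or row to a line. drive_tool: Moves the arm, as the interface text tells. Its arguments: {"type":"object","properties":{"deltas":{"type":"array"},"hand":{"type":"number"},"squeeze":{"type":"number"}},"required":["deltas"]}

```bash
mkdir -p pics; ls; python3 - <<'E'
from cell import readout, capture, camera_params
import cv2
print(readout.state())
for n in ("scene","top"):
    p=camera_params(n); print(n,p)
    cv2.imwrite(f"pics/{n}0.png",cv2.resize(capture(n)[:,:,::-1],(800,600),interpolation=cv2.INTER_CUBIC))
print(camera_params("wrist"))
E
```

```text
pics
{'clock': 0.0, 'joints': array([ 1.14934271e+00,  4.91554774e-01,  1.55942512e+00, -4.91549292e-06,
        1.09169967e+00, -1.05603593e-01]), 'qvel': array([-0.00029957,  0.00091852, -0.00169862,  0.00028828,  0.00091653,
        0.00021098]), 'tau': array([ 2.11884973e-03, -6.12643147e+01, -2.58184272e+01,  6.93621137e-02,
        4.81908477e-02, -1.21053454e-04]), 'position': array([0.19403007, 0.59388392, 0.22207309]), 'tool_rot': array([-1.39459608e-04,  1.57268236e-01,  9.87555774e-01, -5.25263877e-04]), 'ft_force': array([ 0.45557848,  0.15638304, -0.24393218]), 'ft_torque': array([-0.02683753,  0.00186175, -0.02344635]), 'grip_force': 0.0, 'finger_gap': 1.0011918346011923}
scene {'fx': 448.1557266437523, 'fy': 448.1557266437523, 'cx': 280.6943669067356, 'cy': 208.08225753351877, 'eye': array([0.90898837, 0.6630552 , 1.28158319]), 'attitude': array([-0.07991313,  0.27221151,  0.9157882 , -0.28433564])}
top {'fx': 539.9770076118282, 'fy': 539.9770076118282, 'cx': 271.46557340302286, 'cy': 211.1767505558379, 'eye': array([ 0.22591844, -0.01392147,  1.43646952]), 'attitude': array([ 0.07669596, -0.70096295,  0.70634197, -0.06204593])}
{'fx': 300.40830815199115, 'fy': 300.40830815199115, 'cx': 281.4408709900343, 'cy': 206.27044074241712, 'tool_from_camera': array([[-2.85120431e-04, -9.68692967e-01, -2.48261665e-01,
         6.95651645e-02],
       [ 9.99999931e-01, -3.35546786e-04,  1.60803725e-04,
         3.03584355e-04],
       [-2.39072841e-04, -2.48261602e-01,  9.68692996e-01,
        -1.60661279e-01],
       [ 0.00000000e+00,  0.00000000e+00,  0.00000000e+00,
         1.00000000e+00]])}
```

View pics/top0.png

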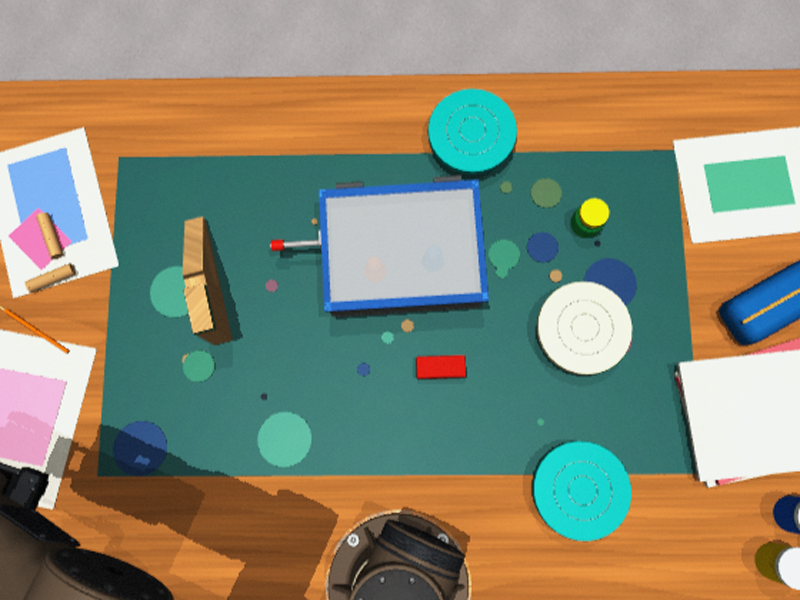

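View pics/scene0.png

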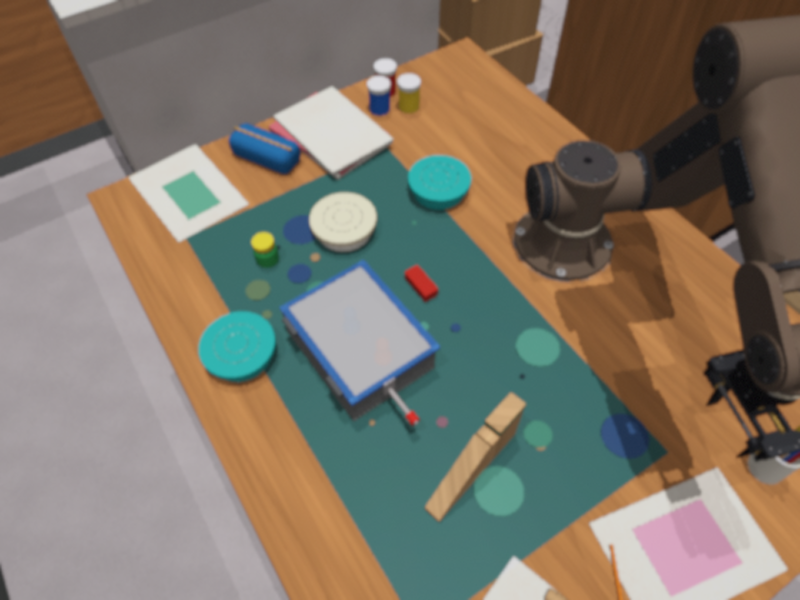

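Top view: the wedge (tail ~(200,315), notch ~(193,283), nose ~(193,220)) lies left of the roller (276,245). The terracotta figure is at ~(374,268), the blue one at ~(432,258), the cream wheel at (585,328). Next I'll enlarge crops to read pixel positions.

```bash
python3 - <<'E'
from cell import readout, capture, camera_params
import cv2, numpy as np
t=capture("top")[:,:,::-1]; s=capture("scene")[:,:,::-1]
np.save("top.npy",t);np.save("scene.npy",s)
# top: crop cols 110..350 rows 120..245 (x3.33), 
def crop(im,c0,r0,w,h,k):
    o=cv2.resize(im[r0:r0+h,c0:c0+w],None,fx=k,fy=k,interpolation=cv2.INTER_CUBIC)
    for c in range((c0+19)//20*20,c0+w,20): cv2.line(o,(int((c-c0)*k),0),(int((c-c0)*k),6),(255,255,255),1); cv2.putText(o,str(c),(int((c-c0)*k),16),0,.35,(255,255,255),1)
    for r in range((r0+19)//20*20,r0+h,20): cv2.line(o,(0,int((r-r0)*k)),(6,int((r-r0)*k)),(255,255,255),1);cv2.putText(o,str(r),(8,int((r-r0)*k)+4),0,.35,(255,255,255),1)
    return o
cv2.imwrite("pics/tc.png",crop(t,115,115,235,130,3.4))
cv2.imwrite("pics/sc.png",crop(s,190,170,200,200,3))
E
```

```text
(no output)
```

View pics/tc.png

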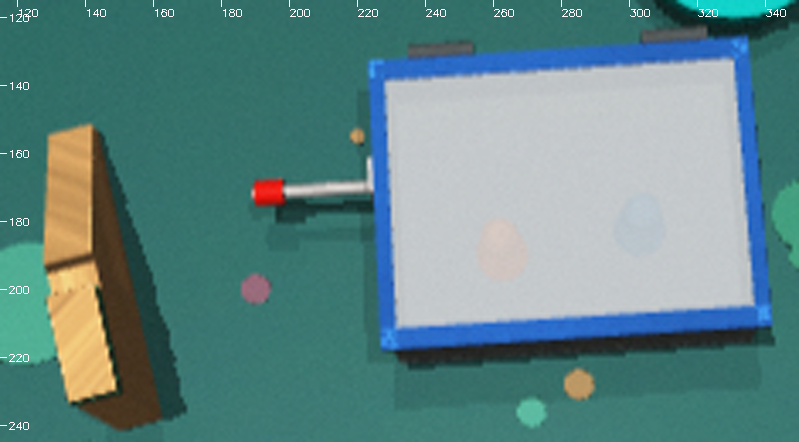

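View pics/sc.png

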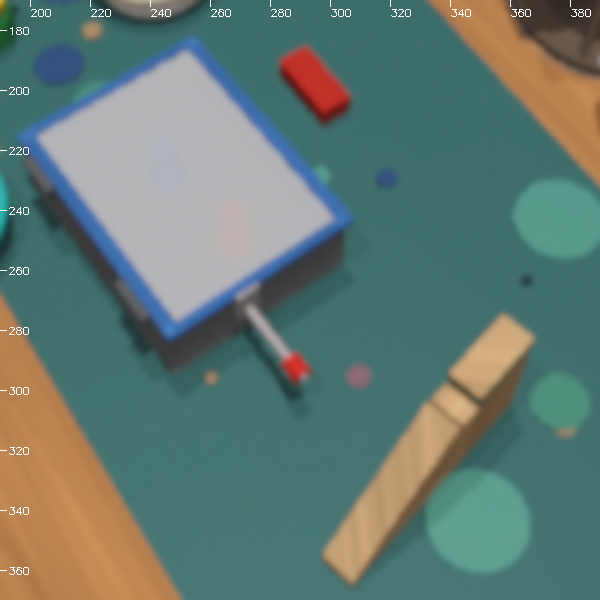

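```bash
cat > h.py <<'E'
import numpy as np
from scipy.spatial.transform import Rotation as R
from scipy.optimize import least_squares
from cell import readout, capture, camera_params
Q=lambda q:R.from_quat(np.r_[q[1:],q[0]])
def cam(n,st=None):
    p=camera_params(n); K=np.array([[p['fx'],0,p['cx']],[0,p['fy'],p['cy']],[0,0,1]])
    if n!='wrist': return K,Q(p['attitude']).as_matrix(),np.array(p['eye'])
    st=st or readout.state(); T=p['tool_from_camera']; Rt=Q(st['tool_rot']).as_matrix()
    return K,Rt@T[:3,:3],Rt@T[:3,3]+st['position']
def proj(c,P):
    K,Rm,e=c; q=(np.asarray(P)-e)@Rm@K.T; return q[:,:2]/q[:,2:]
def onz(c,uv,z):
    K,Rm,e=c; d=Rm@np.linalg.solve(K,[uv[0],uv[1],1]); return e+d*(z-e[2])/d[2]
def pose2(obs,x0):   # obs: list of (cam, pts(local), uv); -> x,y,yaw
    def f(v):
        Rz=R.from_euler('z',v[2]).as_matrix()
        return np.concatenate([(proj(c,np.array(P)@Rz.T+[v[0],v[1],0])-uv).ravel() for c,P,uv in obs])
    r=least_squares(f,x0); return r.x,r.fun
E
python3 - <<'E'
from h import *
t,s=cam('top'),cam('scene')
T=lambda a:np.array([[115+x/3.4,115+y/3.4] for x,y in a])-.0
S=lambda a:np.array([[190+x/3,170+y/3] for x,y in a])
W=np.array
wt=[[-.025,.018,.15],[-.025,-.018,.15],[.222,.018,.02],[.222,-.018,.02]]
np.set_printoptions(precision=4,suppress=True)
o1=(t,wt,T([(70,402),(117,390),(48,135),(92,126)]))
o2=(s,[[-.025,.018,.15],[-.025,-.018,.15]],S([(535,338),(503,313)]))
for o in ([o1],[o2],[o1,o2]):
    print('wedge',*pose2(o,[.5,.4,0]))
lp=[[.11,.145,.094],[.11,-.145,.094],[-.115,-.145,.094],[-.115,.145,.094]]
b1=(t,lp,T([(373,60),(748,38),(771,326),(383,350)]))
b2=(s,lp,S([(168,338),(18,133),(192,37),(353,215)]))
for o in ([b1],[b2],[b1,b2]): 
    v,f=pose2(o,[.6,.1,0]); print('box',v,f)
    Rz=R.from_euler('z',v[2]).as_matrix()
    for nm,p in (('roller',[.02,.23,.062]),('notchroller',[.027,.23,.138])): print(nm,Rz@p+[v[0],v[1],0])
print('roller top',onz(t,T([(269,192)])[0],.068),'scene',onz(s,S([(296,366)])[0],.068))
print('wheel',onz(t,(409.5,229.6),.054),onz(s,(343/1.4286,217/1.4286),.054))
print('fig',onz(t,T([(502,250)])[0],.046),onz(s,S([(235,228)])[0],.046))
print('blue',onz(t,T([(640,225)])[0],.046),onz(s,S([(168,163)])[0],.046))
print('tin',onz(t,(441/1.4286,367/1.4286),.03),'jar',onz(t,(594/1.4286,213/1.4286),.075))
E
```

```text
wedge [0.4591 0.3314 0.255 ] [-0.3249  0.2134  0.3042 -0.0857  0.1072  0.2603 -0.0841 -0.4118]
wedge [0.4587 0.3366 0.2413] [-0.1061 -0.0955  0.1074  0.0993]
wedge [0.4588 0.3336 0.2455] [-1.3135  0.3108 -0.6542  0.1467  0.0707  0.133  -0.0955 -0.4232 -0.8548
 -0.9758 -0.6535 -0.7251]
box [ 0.6003 -0.0147  0.0489] [-0.3833  0.3503  0.1295  0.2654  0.2609 -0.059  -0.0157 -0.5353]
roller [0.609 0.216 0.062]
notchroller [0.616  0.2163 0.138 ]
box [ 0.5983 -0.0113  0.0544] [ 0.1238 -0.3406 -0.2831  0.5137  0.2085 -0.7523 -0.0502  0.5158]
roller [0.6058 0.2194 0.062 ]
notchroller [0.6128 0.2198 0.138 ]
box [ 0.5994 -0.0135  0.0512] [-0.9523  0.8147 -0.4439  0.4859 -0.1247  0.1618 -0.3975 -0.0546 -0.7653
 -0.7413 -0.812   0.043  -0.2158 -1.0415 -0.7811  0.3216]
roller [0.6076 0.2172 0.062 ]
notchroller [0.6146 0.2176 0.138 ]
roller top [0.6071 0.2168 0.068 ] scene [0.6077 0.2221 0.068 ]
wheel [ 0.4494 -0.3417  0.054 ] [ 0.4499 -0.3351  0.054 ]
fig [0.5643 0.0373 0.046 ] [0.5698 0.049  0.046 ]
blue [ 0.5832 -0.0705  0.046 ] [ 0.5878 -0.0595  0.046 ]
tin [ 0.3836 -0.0819  0.03  ] jar [ 0.659  -0.3649  0.075 ]
```

```bash
cat >> h.py <<'E'
def rot(yaw,tilt):  # tool z down leaning to +x (of yawed frame), tool y = frame y
    c,s=np.cos(tilt),np.sin(tilt)
    return R.from_euler('z',yaw).as_matrix()@np.array([[-c,0,s],[0,1,0],[-s,0,-c]])
def tcp(grasp,Rm): return np.asarray(grasp)+.011*Rm[:,2]
def row(P,Rm,P0=None,R0=None):
    if P0 is None: st=readout.state(); P0=st['position']; R0=Q(st['tool_rot']).as_matrix()
    d=R0.T@(P-P0)*100; w=R.from_matrix(R0.T@Rm).as_rotvec()
    print(dict(zip("x y z wx wy wz".split(),[*d.round(2),*w.round(3)])))
WED=np.array([.459,.333]); WY=.25; BOX=np.array([.5995,-.013]); BY=.051
def loc(o,yaw,p): return R.from_euler('z',yaw).as_matrix()@np.asarray(p)+[o[0],o[1],0]
E
python3 - <<'E'
from h import *
Rm=rot(WY,.42); g=tcp(loc(WED,WY,[-.005,0,.125]),Rm)
row(g-.09*Rm[:,2],Rm)
E
```

```text
{'x': np.float64(-30.15), 'y': np.float64(-18.57), 'z': np.float64(2.52), 'wx': np.float64(-0.119), 'wy': np.float64(-0.409), 'wz': np.float64(-0.557)}
```

Call:
{"fn": "drive_tool", "kwargs": {
  "deltas": [
    {"x":-30.15,"y":-18.57,"z":0,"wx":-0.119,"wy":-0.409,"wz":-0.557},
    {"x":-30.15,"y":-18.57,"z":0,"wx":-0.119,"wy":-0.409,"wz":-0.557},
    {"x":-30.15,"y":-18.57,"z":0,"wx":-0.119,"wy":-0.409,"wz":-0.557},
    {"x":-30.15,"y":-18.57,"z":0,"wx":-0.119,"wy":-0.409,"wz":-0.557},
    {"x":-30.15,"y":-18.57,"z":0,"wx":-0.119,"wy":-0.409,"wz":-0.557},
    {"x":-30.15,"y":-18.57,"z":0,"wx":-0.119,"wy":-0.409,"wz":-0.557},
    {"x":-30.15,"y":-18.57,"z":2.5,"wx":-0.119,"wy":-0.409,"wz":-0.557},
    {"x":-30.15,"y":-18.57,"z":2.5,"wx":-0.119,"wy":-0.409,"wz":-0.557}
  ],
  "hand": 9.5,
  "squeeze": 40
}}

```text
clock: 1.2
position: [0.4228, 0.3231, 0.1965]
tool_rot: [0.206, -0.121, 0.971, 0.025]
ft_force: [-0.8, -0.1, 1.4]
finger_gap: 1.001
grip_force: 0.0
```

```bash
python3 - <<'E'
from h import *
import cv2
Rm=rot(WY,.42); g=tcp(loc(WED,WY,[-.005,0,.125]),Rm)
row(g,Rm)
cv2.imwrite("pics/w1.png",capture("wrist")[:,:,::-1])
c=cam('wrist')
print(proj(c,[loc(WED,WY,p) for p in ([-.025,.018,.15],[-.025,-.018,.15],[.055,.018,.15],[.055,-.018,.15])]))
E
```

```text
{'x': np.float64(-0.08), 'y': np.float64(0.07), 'z': np.float64(8.95), 'wx': np.float64(-0.001), 'wy': np.float64(-0.002), 'wz': np.float64(-0.001)}
[[305.87485922 217.37398376]
 [256.22673203 217.40649783]
 [301.40480909 285.72001281]
 [260.9784397  285.74296267]]
```

View pics/w1.png

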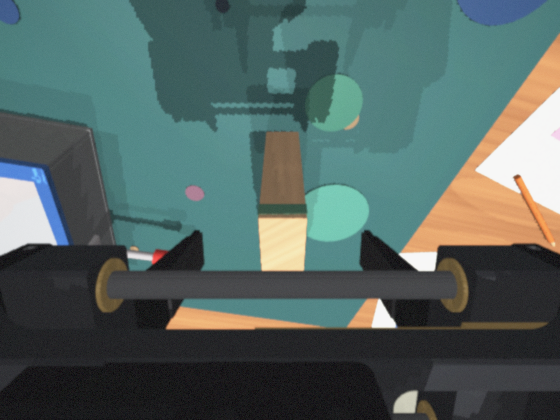

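The tail's top edge sits at (259..305, 216), which matches the prediction, so I'll go down and grip.

Call:
{"fn": "drive_tool", "kwargs": {
  "deltas": [
    {"z":5},
    {"z":9},
    {"z":9},
    {"z":9}
  ]
}}

```text
invalid input
```

Call:
{"fn": "drive_tool", "kwargs": {
  "deltas": [
    {"z":0},
    {"z":0},
    {"z":0},
    {"z":0},
    {"z":0},
    {"z":0}
  ],
  "hand": 2.5,
  "squeeze": 45
}}

```text
invalid input
```

```bash
python3 - <<'E'
from h import *
Rb=rot(BY,.42); P0=readout.state()['position']; R0=Q(readout.state()['tool_rot']).as_matrix(); z=P0[2]
print(P0, readout.state()['finger_gap'])
st=tcp(loc(BOX,BY,[-.20,.23,.125]),Rb); st[2]=z
a=P0.copy(); a[2]+=.006
v=loc([0,0],WY,[-.03,0,0]); 
st[2]+=.006
row(a,R0)
for f in (.4,.7,1): row(a+(st-a)*[f,min(1,f*.5) if f<1 else 1,1], Rb if f>.5 else R0)
E
```

```text
[0.42286765 0.32383344 0.1974084 ] 0.9979229607296702
{'x': np.float64(-0.24), 'y': np.float64(-0.0), 'z': np.float64(-0.55), 'wx': np.float64(0.0), 'wy': np.float64(0.0), 'wz': np.float64(0.0)}
{'x': np.float64(1.36), 'y': np.float64(-1.97), 'z': np.float64(-1.26), 'wx': np.float64(0.0), 'wy': np.float64(0.0), 'wz': np.float64(0.0)}
{'x': np.float64(2.56), 'y': np.float64(-3.45), 'z': np.float64(-1.8), 'wx': np.float64(0.081), 'wy': np.float64(-0.001), 'wz': np.float64(0.181)}
{'x': np.float64(5.09), 'y': np.float64(-10.6), 'z': np.float64(-2.92), 'wx': np.float64(0.081), 'wy': np.float64(-0.001), 'wz': np.float64(0.181)}
```

Call:
{"fn": "drive_tool", "kwargs": {
  "deltas": [
    {"x":0,"y":0,"z":5,"wx":0,"wy":0,"wz":0},
    {"x":0,"y":0,"z":9,"wx":0,"wy":0,"wz":0},
    {"x":0,"y":0,"z":9,"wx":0,"wy":0,"wz":0},
    {"x":0,"y":0,"z":9,"wx":0,"wy":0,"wz":0}
  ]
}}

```text
clock: 1.75
position: [0.4584, 0.3335, 0.1169]
tool_rot: [0.208, -0.122, 0.97, 0.026]
ft_force: [0.8, 0.1, 0.9]
finger_gap: 1.0
grip_force: 0.0
```

Call:
{"fn": "drive_tool", "kwargs": {
  "deltas": [
    {"x":0,"y":0,"z":0,"wx":0,"wy":0,"wz":0},
    {"x":0,"y":0,"z":0,"wx":0,"wy":0,"wz":0},
    {"x":0,"y":0,"z":0,"wx":0,"wy":0,"wz":0},
    {"x":0,"y":0,"z":0,"wx":0,"wy":0,"wz":0},
    {"x":0,"y":0,"z":0,"wx":0,"wy":0,"wz":0},
    {"x":0,"y":0,"z":0,"wx":0,"wy":0,"wz":0}
  ],
  "hand": 2.5,
  "squeeze": 45
}}

```text
clock: 2.5
position: [0.4586, 0.333, 0.1154]
tool_rot: [0.207, -0.122, 0.97, 0.026]
ft_force: [0.2, 0.5, -0.1]
finger_gap: 0.426
grip_force: 0.0
```

```bash
python3 - <<'E'
from h import *
Rb=rot(BY,.42); s=readout.state();P0=s['position']; R0=Q(s['tool_rot']).as_matrix(); z=P0[2]
print(P0, s['finger_gap'],s['clock'])
st=tcp(loc(BOX,BY,[-.195,.23,.125]),Rb); st[2]=z+.006
a=P0.copy(); a[2]+=.006
row(a,R0)
b=a+[-.03,-.02,0]; row(b,R0)
b=a+[-.055,-.04,0]; row(b,Rb)
row(st,Rb)
st[2]-=.006; row(st,Rb)
E
```

```text
[0.45860373 0.3330386  0.115427  ] 0.42618562239185864 2.5
{'x': np.float64(-0.24), 'y': np.float64(0.0), 'z': np.float64(-0.55), 'wx': np.float64(0.0), 'wy': np.float64(0.0), 'wz': np.float64(0.0)}
{'x': np.float64(2.86), 'y': np.float64(-1.2), 'z': np.float64(-1.94), 'wx': np.float64(0.0), 'wy': np.float64(0.0), 'wz': np.float64(0.0)}
{'x': np.float64(5.52), 'y': np.float64(-2.52), 'z': np.float64(-3.13), 'wx': np.float64(0.081), 'wy': np.float64(0.0), 'wz': np.float64(0.181)}
{'x': np.float64(8.0), 'y': np.float64(-10.7), 'z': np.float64(-4.24), 'wx': np.float64(0.081), 'wy': np.float64(0.0), 'wz': np.float64(0.181)}
{'x': np.float64(8.25), 'y': np.float64(-10.7), 'z': np.float64(-3.69), 'wx': np.float64(0.081), 'wy': np.float64(0.0), 'wz': np.float64(0.181)}
```

Call:
{"fn": "drive_tool", "kwargs": {
  "deltas": [
    {"x":0,"y":0,"z":0,"wx":0,"wy":0,"wz":0},
    {"x":0,"y":0,"z":0,"wx":0,"wy":0,"wz":0},
    {"x":0,"y":0,"z":0,"wx":0,"wy":0,"wz":0},
    {"x":0,"y":0,"z":0,"wx":0,"wy":0,"wz":0},
    {"x":-0.24,"y":0,"z":-0.55,"wx":0,"wy":0,"wz":0},
    {"x":-0.24,"y":0,"z":-0.55,"wx":0,"wy":0,"wz":0}
  ],
  "hand": 2.5,
  "squeeze": 45
}}

```text
clock: 3.25
position: [0.4583, 0.3329, 0.1216]
tool_rot: [0.207, -0.122, 0.97, 0.026]
ft_force: [0.4, 0.1, -5.3]
finger_gap: 0.377
grip_force: 45.0
```

Call:
{"fn": "drive_tool", "kwargs": {
  "deltas": [
    {"x":1.0,"y":-0.4,"z":-0.5,"wx":0,"wy":0,"wz":0},
    {"x":3.1,"y":-1.2,"z":-1.39,"wx":0,"wy":0,"wz":0},
    {"x":4.5,"y":-1.9,"z":-2.0,"wx":0.04,"wy":0,"wz":0.09},
    {"x":5.76,"y":-2.52,"z":-2.58,"wx":0.081,"wy":0,"wz":0.181},
    {"x":7.0,"y":-5.0,"z":-3.1,"wx":0.081,"wy":0,"wz":0.181},
    {"x":8.0,"y":-8.0,"z":-3.55,"wx":0.081,"wy":0,"wz":0.181},
    {"x":8.24,"y":-10.7,"z":-3.69,"wx":0.081,"wy":0,"wz":0.181},
    {"x":8.24,"y":-10.7,"z":-3.69,"wx":0.081,"wy":0,"wz":0.181},
    {"x":8.24,"y":-10.7,"z":-3.69,"wx":0.081,"wy":0,"wz":0.181}
  ]
}}

```text
clock: 4.38
position: [0.3972, 0.2072, 0.1216]
tool_rot: [0.209, -0.025, 0.978, 0.006]
ft_force: [0.2, -0.1, -5.7]
finger_gap: 0.377
grip_force: 45.0
```

```bash
python3 - <<'E'
from h import *
import cv2
Rb=rot(BY,.42); s=readout.state()
st=tcp(loc(BOX,BY,[-.195,.23,.125]),Rb); st[2]=s['position'][2]-.006
row(st,Rb)
w=capture("wrist")[:,:,::-1]; t=capture("top")[:,:,::-1]
cv2.imwrite("pics/m2.png",np.hstack([cv2.resize(w[:,100:460],(400,467)),cv2.resize(t[100:300,90:260],(397,467),interpolation=cv2.INTER_CUBIC)]))
E
```

```text
{'x': np.float64(0.22), 'y': np.float64(-0.02), 'z': np.float64(0.56), 'wx': np.float64(0.001), 'wy': np.float64(0.0), 'wz': np.float64(-0.0)}
```

View pics/m2.png

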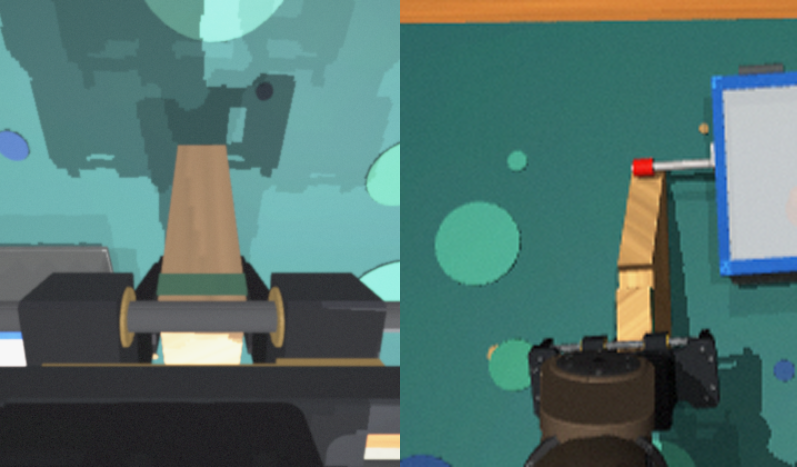

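Call:
{"fn": "drive_tool", "kwargs": {
  "deltas": [
    {"x":0.12,"y":0,"z":0.28,"wx":0,"wy":0,"wz":0},
    {"x":0.24,"y":0,"z":0.55,"wx":0,"wy":0,"wz":0},
    {"x":0.24,"y":0,"z":0.55,"wx":0,"wy":0,"wz":0}
  ]
}}

```text
clock: 4.85
position: [0.3984, 0.2077, 0.1179]
tool_rot: [0.207, -0.026, 0.978, 0.005]
ft_force: [-0.2, 0.2, -5.2]
finger_gap: 0.374
grip_force: 45.0
```

Call:
{"fn": "drive_tool", "kwargs": {
  "deltas": [
    {"x":-0.91,"y":0,"z":0.41,"wx":0,"wy":0,"wz":0},
    {"x":-1.83,"y":0,"z":0.82,"wx":0,"wy":0,"wz":0},
    {"x":-2.74,"y":0,"z":1.22,"wx":0,"wy":0,"wz":0},
    {"x":-3.65,"y":0,"z":1.63,"wx":0,"wy":0,"wz":0},
    {"x":-4.57,"y":0,"z":2.04,"wx":0,"wy":0,"wz":0}
  ]
}}

```text
clock: 5.48
position: [0.4464, 0.2098, 0.1175]
tool_rot: [0.206, -0.026, 0.978, 0.005]
ft_force: [-16.4, 1.1, 3.8]
finger_gap: 0.379
grip_force: 45.0
```

Call:
{"fn": "drive_tool", "kwargs": {
  "deltas": [
    {"x":-0.91,"y":0,"z":0.41,"wx":0,"wy":0,"wz":0},
    {"x":-1.83,"y":0,"z":0.82,"wx":0,"wy":0,"wz":0},
    {"x":-2.74,"y":0,"z":1.22,"wx":0,"wy":0,"wz":0},
    {"x":-3.65,"y":0,"z":1.63,"wx":0,"wy":0,"wz":0},
    {"x":-4.57,"y":0,"z":2.04,"wx":0,"wy":0,"wz":0}
  ]
}}

```text
clock: 6.1
position: [0.4971, 0.2126, 0.1174]
tool_rot: [0.206, -0.026, 0.978, 0.005]
ft_force: [-11.3, 1.8, 1.1]
finger_gap: 0.374
grip_force: 45.0
```

```bash
python3 - <<'E'
from h import *
import cv2
Rb=rot(BY,.42); s=readout.state(); print(s['clock'],s['ft_force'])
st=tcp(loc(BOX,BY,[-.044,.23,.125]),Rb); st[2]=s['position'][2]
row(st,Rb)
w=capture("scene")[:,:,::-1]; t=capture("top")[:,:,::-1]
cv2.imwrite("pics/m3.png",np.hstack([cv2.resize(w[130:330,170:340],(397,467),interpolation=cv2.INTER_CUBIC),cv2.resize(t[100:300,90:260],(397,467),interpolation=cv2.INTER_CUBIC)]))
E
```

```text
6.1 [-11.27524791   1.79931723   1.13305117]
{'x': np.float64(-4.69), 'y': np.float64(-0.06), 'z': np.float64(2.06), 'wx': np.float64(-0.0), 'wy': np.float64(-0.005), 'wz': np.float64(0.002)}
```

View pics/m3.png

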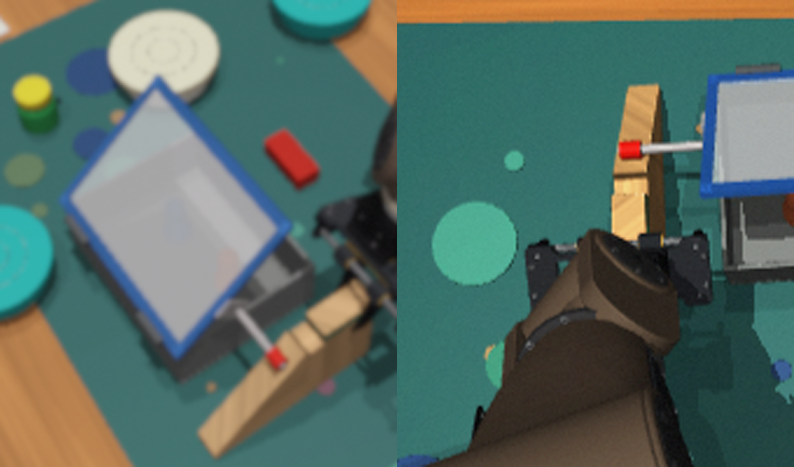

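```bash
python3 - <<'E'
from h import *
import cv2
obs=[]
for n in('top','scene'):
    im=capture(n).astype(int); m=((im[:,:,0]>150)&(im[:,:,1]<60)&(im[:,:,2]<60)).astype(np.uint8)
    k,l,st,ce=cv2.connectedComponentsWithStats(m); i=[(st[j][4],ce[j].round(1),st[j][:4]) for j in range(1,k) if st[j][4]>8]; print(n,i)
    g=min(i,key=lambda a:a[0]) ; obs.append((cam(n),g[1]))
f=lambda p:np.concatenate([(proj(c,[p])[0]-u) for c,u in obs])
r=least_squares(f,[.6,.22,.13]); print(r.x,r.fun)
for c,u in obs: print(onz(c,u,.135))
s=readout.state(); Rz=R.from_euler('z',BY).as_matrix()
print('tcp box',Rz.T@(s['position']-[*BOX,0]),'roller box',Rz.T@(r.x-[*BOX,0]))
E
```

```text
top [(np.int32(57), array([189.2, 163.8]), array([185, 161,   9,   7], dtype=int32)), (np.int32(497), array([308.5, 256.3]), array([292, 249,  34,  16], dtype=int32))]
scene [(np.int32(201), array([294.5, 196.7]), array([284, 187,  22,  20], dtype=int32)), (np.int32(25), array([287.4, 283.3]), array([285, 281,   6,   6], dtype=int32))]
[0.61083004 0.21978412 0.12690294] [-0.00475377  0.00494805 -0.0074369  -0.00157719]
[0.60846288 0.21832746 0.135     ]
[0.61290616 0.2229078  0.135     ]
tcp box [-0.08992584  0.23061562  0.11743832] roller box [0.02318215 0.23190387 0.12690294]
```

Call:
{"fn": "drive_tool", "kwargs": {
  "deltas": [
    {"x":-0.91,"y":0,"z":0.41,"wx":0,"wy":0,"wz":0},
    {"x":-1.83,"y":0,"z":0.82,"wx":0,"wy":0,"wz":0},
    {"x":-2.74,"y":0,"z":1.22,"wx":0,"wy":0,"wz":0},
    {"x":-3.65,"y":0,"z":1.63,"wx":0,"wy":0,"wz":0},
    {"x":-4.1,"y":0,"z":1.83,"wx":0,"wy":0,"wz":0},
    {"x":-4.1,"y":0,"z":1.83,"wx":0,"wy":0,"wz":0}
  ]
}}

```text
clock: 7.05
position: [0.5433, 0.2149, 0.1174]
tool_rot: [0.207, -0.025, 0.978, 0.005]
ft_force: [2.2, 1.7, -9.7]
finger_gap: 0.378
grip_force: 45.0
```

Call:
{"fn": "drive_tool", "kwargs": {
  "deltas": [
    {"x":-0.18,"y":0,"z":0.08,"wx":0,"wy":0,"wz":0},
    {"x":-0.36,"y":0,"z":0.16,"wx":0,"wy":0,"wz":0},
    {"x":-0.36,"y":0,"z":0.16,"wx":0,"wy":0,"wz":0}
  ]
}}

```text
clock: 7.42
position: [0.5469, 0.2151, 0.1175]
tool_rot: [0.207, -0.025, 0.978, 0.005]
ft_force: [-2.5, 2.9, -7.2]
finger_gap: 0.374
grip_force: 45.0
```

```bash
python3 - <<'E'
from h import *
import cv2
s=readout.state(); Rz=R.from_euler('z',BY).as_matrix()
print('tcp box',Rz.T@(s['position']-[*BOX,0]))
w=capture("scene")[:,:,::-1]; t=capture("top")[:,:,::-1]
cv2.imwrite("pics/m4.png",np.hstack([cv2.resize(w[200:300,220:320],(400,400),interpolation=cv2.INTER_CUBIC),cv2.resize(t[130:230,160:260],(400,400),interpolation=cv2.INTER_CUBIC)]))
E
```

```text
tcp box [-0.04087072  0.23050263  0.11748966]
```

View pics/m4.png

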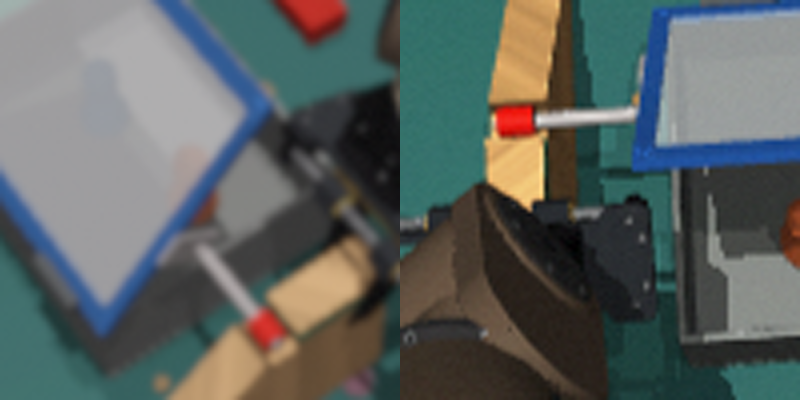

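Roller (260,325 left panel; 515,120 right panel) sits in the notch against the tail block. I'll lower slightly, release and retreat along the tool axis.

Call:
{"fn": "drive_tool", "kwargs": {
  "deltas": [
    {"x":0.04,"y":0,"z":0.09,"wx":0,"wy":0,"wz":0},
    {"x":0.08,"y":0,"z":0.18,"wx":0,"wy":0,"wz":0},
    {"x":0.08,"y":0,"z":0.18,"wx":0,"wy":0,"wz":0}
  ]
}}

```text
clock: 7.9
position: [0.5473, 0.2152, 0.1162]
tool_rot: [0.207, -0.025, 0.978, 0.006]
ft_force: [-5.5, 0.5, -2.2]
finger_gap: 0.38
grip_force: 45.0
```

Call:
{"fn": "drive_tool", "kwargs": {
  "deltas": [
    {"x":0,"y":0,"z":0,"wx":0,"wy":0,"wz":0},
    {"x":0,"y":0,"z":0,"wx":0,"wy":0,"wz":0},
    {"x":0,"y":0,"z":0,"wx":0,"wy":0,"wz":0},
    {"x":0,"y":0,"z":0,"wx":0,"wy":0,"wz":0}
  ],
  "hand": 6.5
}}

```text
clock: 8.4
position: [0.5473, 0.2152, 0.1158]
tool_rot: [0.207, -0.025, 0.978, 0.005]
ft_force: [0.1, -0.3, -0.5]
finger_gap: 0.674
grip_force: 0.0
```

Call:
{"fn": "drive_tool", "kwargs": {
  "deltas": [
    {"x":0,"y":0,"z":-2,"wx":0,"wy":0,"wz":0},
    {"x":0,"y":0,"z":-5,"wx":0,"wy":0,"wz":0},
    {"x":0,"y":0,"z":-10,"wx":0,"wy":0,"wz":0},
    {"x":0,"y":0,"z":-15,"wx":0,"wy":0,"wz":0},
    {"x":0,"y":0,"z":-15,"wx":0,"wy":0,"wz":0}
  ]
}}

```text
clock: 9.02
position: [0.4865, 0.2124, 0.2563]
tool_rot: [0.21, -0.025, 0.977, 0.006]
ft_force: [0.5, 0.1, -0.1]
finger_gap: 0.685
grip_force: 0.0
```

```bash
python3 - <<'E'
from h import *
import cv2
s=readout.state()
obs=[]
for n in('top','scene'):
    im=capture(n).astype(int); cv2.imwrite(f"pics/{n}5.png",im[:,:,::-1]);m=((im[:,:,0]>150)&(im[:,:,1]<60)&(im[:,:,2]<60)).astype(np.uint8)
    k,l,st,ce=cv2.connectedComponentsWithStats(m); i=[(st[j][4],ce[j]) for j in range(1,k) if st[j][4]>8]
    obs.append((cam(n),min(i,key=lambda a:a[0])[1]))
f=lambda p:np.concatenate([(proj(c,[p])[0]-u) for c,u in obs])
r=least_squares(f,[.6,.22,.13]); Rz=R.from_euler('z',BY).as_matrix()
print('roller box',Rz.T@(r.x-[*BOX,0]))
# view pose in front of box, leaning in
Rb=rot(BY,.55); g=tcp(loc(BOX,BY,[-.16,.05,.20]),Rb); row(g,Rb)
E
```

```text
roller box [0.02805499 0.23175864 0.14201283]
{'x': np.float64(7.36), 'y': np.float64(-18.05), 'z': np.float64(3.54), 'wx': np.float64(0.001), 'wy': np.float64(-0.132), 'wz': np.float64(0.0)}[ WARN:0@2.570] global loadsave.cpp:1063 imwrite_ Unsupported depth image for selected encoder is fallbacked to CV_8U.
```

Call:
{"fn": "drive_tool", "kwargs": {
  "deltas": [
    {"x":4,"y":0,"z":0,"wx":0,"wy":-0.06,"wz":0},
    {"x":7.4,"y":-5,"z":1,"wx":0,"wy":-0.13,"wz":0},
    {"x":7.4,"y":-11,"z":2,"wx":0,"wy":-0.13,"wz":0},
    {"x":7.4,"y":-17,"z":3.5,"wx":0,"wy":-0.13,"wz":0},
    {"x":7.4,"y":-18,"z":3.5,"wx":0,"wy":-0.13,"wz":0},
    {"x":7.4,"y":-18,"z":3.5,"wx":0,"wy":-0.13,"wz":0},
    {"x":7.4,"y":-18,"z":3.5,"wx":0,"wy":-0.13,"wz":0}
  ]
}}

```text
clock: 10.0
position: [0.4369, 0.0619, 0.1918]
tool_rot: [0.26, -0.027, 0.965, 0.014]
ft_force: [-0.2, 0.4, 0.6]
finger_gap: 0.685
grip_force: 0.0
```

```bash
python3 - <<'E'
from h import *
import cv2
s=readout.state(); np.savez("w6.npz",p=s['position'],q=s['tool_rot'])
w=capture("wrist"); np.save("w6.npy",w)
t=capture("top")
o=np.hstack([cv2.resize(w[:,:,::-1],(560,420)),cv2.resize(t[110:250,220:300,::-1],(240,420),interpolation=cv2.INTER_CUBIC)])
cv2.imwrite("pics/w6.png",o)
E
```

```text
(no output)
```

View pics/w6.png

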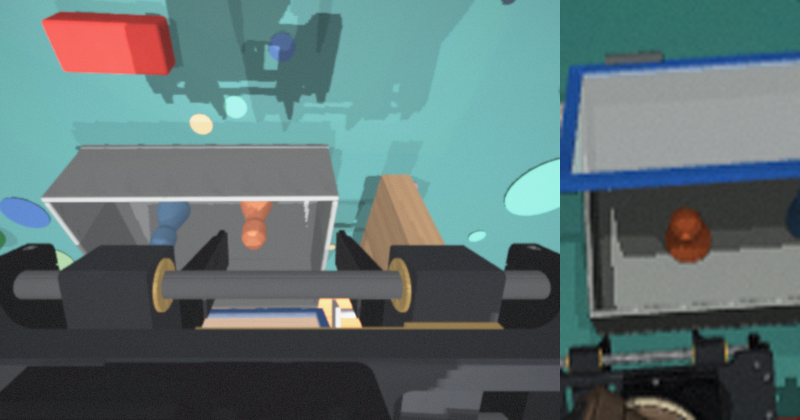

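Wrist view: terracotta figure head at ~(254,236), neck ~(256,214); in the top view head at ~(262.3,183), foot ~(262.7,190). Blue stands right (-y) of it.

```bash
python3 - <<'E'
from h import *
import cv2
z=np.load("w6.npz"); st=dict(position=z['p'],tool_rot=z['q']); c=cam('wrist',st); t=cam('top')
for u,h in(((262.3,183),.076),((262.7,190.7),.012)): print('top',h,onz(t,u,h))
# orange mask in wrist & top
for n,im,roi in(('w',np.load("w6.npy"),(195,260,235,280)),('t',capture('top'),(170,205,245,280))):
    r0,r1,c0,c1=roi; a=im[r0:r1,c0:c1].astype(int); m=(a[:,:,0]-a[:,:,2]>60)
    for r in range(0,r1-r0,3):
        x=np.flatnonzero(m[r]); 
        if len(x): print(n,r+r0,x[0]+c0,x[-1]+c0)
for p in ([.566,.04],[.569,.042]):
  for nm,k in (('w',c),('t',t)): print(nm,p,proj(k,[[*p,h+.006] for h in (0,.042,.05,.068,.077)]).round(1).tolist())
E
```

```text
top 0.076 [0.57179067 0.03704701 0.076     ]
top 0.012 [0.566535  0.0384072 0.012    ]
w 201 242 267
w 204 240 271
w 207 241 270
w 210 242 269
w 213 244 267
w 216 245 266
w 219 246 264
w 222 245 263
w 225 243 264
w 228 243 265
w 231 243 265
w 234 242 265
w 237 242 265
w 240 242 264
w 243 244 263
w 246 246 260
w 249 253 254
t 182 257 265
t 185 257 266
t 188 258 269
t 191 257 269
t 194 257 268
w [0.566, 0.04] [[256.9, 197.8], [255.4, 221.4], [255.1, 226.3], [254.3, 238.0], [253.9, 244.2]]
t [0.566, 0.04] [[262.2, 191.4], [261.6, 187.7], [261.5, 187.0], [261.2, 185.4], [261.1, 184.5]]
w [0.569, 0.042] [[258.4, 199.5], [257.0, 223.1], [256.7, 228.0], [256.0, 239.7], [255.6, 245.9]]
t [0.569, 0.042] [[261.5, 190.3], [260.8, 186.6], [260.7, 185.9], [260.4, 184.3], [260.3, 183.4]]
```

```bash
python3 - <<'E'
from h import *
s=readout.state(); print(s['clock'],s['position'],s['qvel'],np.load("w6.npz")['p'])
F=[.566,.0387]; Rb=rot(BY,.55); g=tcp([*F,.006+.060],Rb)
row(g-.12*Rb[:,2],Rb); row(g,Rb); print(g, Q(s['tool_rot']).as_matrix())
E
```

```text
10.15 [0.43685742 0.06208125 0.19208956] [ 0.0297889  -0.01172162 -0.0030577  -0.07567095  0.00492564  0.10496205] [0.43690174 0.06190964 0.19181849]
{'x': np.float64(-4.46), 'y': np.float64(-3.08), 'z': np.float64(6.38), 'wx': np.float64(0.015), 'wy': np.float64(-0.024), 'wz': np.float64(-0.001)}
{'x': np.float64(-4.74), 'y': np.float64(-3.26), 'z': np.float64(18.37), 'wx': np.float64(0.015), 'wy': np.float64(-0.024), 'wz': np.float64(-0.001)}
[0.57174208 0.0389931  0.05662223] [[-0.86357621 -0.05750026  0.50092898]
 [-0.04297083  0.99825481  0.0405074 ]
 [-0.50238395  0.0134559  -0.86453994]]
```

Call:
{"fn": "drive_tool", "kwargs": {
  "deltas": [
    {"x":-4.5,"y":-3.1,"z":3,"wx":0.015,"wy":-0.024,"wz":0},
    {"x":-4.5,"y":-3.1,"z":6.4,"wx":0.015,"wy":-0.024,"wz":0},
    {"x":-4.5,"y":-3.1,"z":6.4,"wx":0.015,"wy":-0.024,"wz":0},
    {"x":-4.5,"y":-3.1,"z":6.4,"wx":0.015,"wy":-0.024,"wz":0}
  ],
  "hand": 6.0
}}

```text
clock: 10.65
position: [0.5105, 0.0389, 0.1647]
tool_rot: [0.269, -0.026, 0.963, 0.006]
ft_force: [-0.1, 0.4, -0.2]
finger_gap: 0.633
grip_force: 0.0
```

```bash
python3 - <<'E'
from h import *
s=readout.state()
F=[.566,.0387]; Rb=rot(BY,.55); g=tcp([*F,.006+.060],Rb)
row(g-.12*Rb[:,2],Rb); row(g,Rb)
im=capture('wrist').astype(int); a=im[:,:,0]-im[:,:,2]>60
for r in range(180,290,4):
    x=np.flatnonzero(a[r,200:360])+200
    if len(x): print(r,x[0],x[-1],len(x))
print(proj(cam('wrist',s),[[*F,h+.006] for h in (0,.042,.05,.059,.068,.077)]).round(1))
E
```

```text
{'x': np.float64(0.43), 'y': np.float64(-0.3), 'z': np.float64(0.41), 'wx': np.float64(-0.001), 'wy': np.float64(-0.005), 'wz': np.float64(0.003)}
{'x': np.float64(0.37), 'y': np.float64(-0.29), 'z': np.float64(12.41), 'wx': np.float64(-0.001), 'wy': np.float64(-0.005), 'wz': np.float64(0.003)}
180 264 294 31
184 266 292 27
188 268 290 23
192 266 291 26
196 265 293 29
200 264 293 30
204 264 293 30
208 264 293 30
212 265 293 29
216 267 290 24
220 271 286 16
[[278.6 163.1]
 [278.3 189.4]
 [278.2 195.1]
 [278.1 201.7]
 [278.  208.5]
 [277.9 215.7]]
```

Call:
{"fn": "drive_tool", "kwargs": {
  "deltas": [
    {"x":0.4,"y":-0.3,"z":3,"wx":0,"wy":0,"wz":0},
    {"x":0.4,"y":-0.3,"z":6,"wx":0,"wy":0,"wz":0},
    {"x":0.4,"y":-0.3,"z":9,"wx":0,"wy":0,"wz":0},
    {"x":0.4,"y":-0.3,"z":11.5,"wx":0,"wy":0,"wz":0},
    {"x":0.37,"y":-0.29,"z":12.4,"wx":0,"wy":0,"wz":0},
    {"x":0.37,"y":-0.29,"z":12.4,"wx":0,"wy":0,"wz":0}
  ]
}}

```text
clock: 11.45
position: [0.5917, 0.0404, 0.0905]
tool_rot: [0.241, -0.024, 0.97, 0.006]
ft_force: [-0.6, -0.3, 0.5]
finger_gap: 0.629
grip_force: 0.0
```

Call:
{"fn": "drive_tool", "kwargs": {
  "deltas": [
    {"x":0,"y":0,"z":0,"wx":0,"wy":0,"wz":0},
    {"x":0,"y":0,"z":0,"wx":0,"wy":0,"wz":0},
    {"x":0,"y":0,"z":0,"wx":0,"wy":0,"wz":0},
    {"x":0,"y":0,"z":0,"wx":0,"wy":0,"wz":0},
    {"x":0,"y":0,"z":0,"wx":0,"wy":0,"wz":0}
  ],
  "hand": 2.0,
  "squeeze": 18
}}

```text
clock: 12.08
position: [0.5921, 0.0402, 0.0901]
tool_rot: [0.241, -0.024, 0.97, 0.006]
ft_force: [-0.3, 0.0, 0.0]
finger_gap: 0.218
grip_force: 0.0
```

```bash
python3 - <<'E'
from h import *
s=readout.state(); print(s['position'])
F=[.566,.0387]; Rb=rot(BY,.55); g=tcp([*F,.066],Rb); row(g,Rb)
P=s['position']; R0=Q(s['tool_rot']).as_matrix()
for d in ([0,0,.02],[-.05,0,.07],[-.11,0,.13],[-.13,-.02,.14]): row(P+d,R0)
# wheel target
W=[.4497,-.339]; Rw=rot(np.arctan2(W[1],W[0])*.8,.55)
print(np.linalg.norm(W))
E
```

```text
[0.59207161 0.0401824  0.09013045]
{'x': np.float64(3.37), 'y': np.float64(-0.02), 'z': np.float64(2.01), 'wx': np.float64(-0.0), 'wy': np.float64(-0.063), 'wz': np.float64(-0.001)}
{'x': np.float64(-0.94), 'y': np.float64(0.0), 'z': np.float64(-1.77), 'wx': np.float64(0.0), 'wy': np.float64(0.0), 'wz': np.float64(0.0)}
{'x': np.float64(1.14), 'y': np.float64(0.25), 'z': np.float64(-8.52), 'wx': np.float64(0.0), 'wy': np.float64(0.0), 'wz': np.float64(0.0)}
{'x': np.float64(3.63), 'y': np.float64(0.55), 'z': np.float64(-16.63), 'wx': np.float64(0.0), 'wy': np.float64(0.0), 'wz': np.float64(0.0)}
{'x': np.float64(5.01), 'y': np.float64(-1.35), 'z': np.float64(-18.49), 'wx': np.float64(0.0), 'wy': np.float64(0.0), 'wz': np.float64(0.0)}
0.5631616908135709
```

```bash
python3 - <<'E'
from h import *
s=readout.state(); print(s['joints'].round(3), s['position'], R.from_matrix(Q(s['tool_rot']).as_matrix()).as_euler('zyx').round(3))
E
```

```text
[-0.068  0.535  2.088  1.01   0.065 -2.685] [0.59207161 0.0401824  0.09013045] [ 3.085  0.486 -3.115]
```

```bash
echo 'from h import *
import json
s=readout.state(); open("log.txt","a").write(json.dumps([list(map(float,s[k])) for k in ("joints","position","tool_rot")])+"\n"); print(s["joints"].round(3),s["position"].round(4))' > lg.py; python3 lg.py
```

```text
[-0.068  0.535  2.088  1.01   0.065 -2.685] [0.5921 0.0402 0.0901]
```

Call:
{"fn": "drive_tool", "kwargs": {
  "deltas": [
    {"x":0,"y":0,"z":0,"wx":0,"wy":0,"wz":0},
    {"x":0,"y":0,"z":-4,"wx":0,"wy":0,"wz":0},
    {"x":0,"y":0,"z":-8,"wx":0,"wy":0,"wz":0},
    {"x":0,"y":0,"z":-8,"wx":0,"wy":0,"wz":0}
  ],
  "hand": 6.0
}}

```text
clock: 12.58
position: [0.5542, 0.0381, 0.1622]
tool_rot: [0.241, -0.024, 0.97, 0.006]
ft_force: [0.2, -0.2, 0.3]
finger_gap: 0.583
grip_force: 0.0
```

```bash
python3 lg.py
```

```text
[-0.079  0.361  2.116  0.322  0.189 -2.001] [0.5542 0.0381 0.1622]
```

Call:
{"fn": "drive_tool", "kwargs": {
  "deltas": [
    {"x":0,"y":0,"z":-6,"wx":0,"wy":0.1,"wz":0},
    {"x":0,"y":0,"z":-6,"wx":0,"wy":0.2,"wz":0},
    {"x":0,"y":0,"z":-6,"wx":0,"wy":0.2,"wz":0},
    {"x":0,"y":0,"z":-6,"wx":0,"wy":0.2,"wz":0}
  ]
}}

```text
clock: 13.08
position: [0.5261, 0.037, 0.2128]
tool_rot: [0.143, -0.025, 0.989, 0.004]
ft_force: [-0.6, -0.3, -0.4]
finger_gap: 0.628
grip_force: 0.0
```

```bash
python3 lg.py; python3 - <<'E'
from h import *
import json
D=[json.loads(l) for l in open("log.txt")]
D.append([[1.14934271,.491554774,1.55942512,0,1.09169967,-.105603593],[.19403007,.59388392,.22207309],[0,.157268236,.987555774,0]])
def f(v):
    a1,d1,L2,L3,a3,d6=v; o=[]
    for j,p,q in D:
        w=np.array(p)-d6*Q(q).as_matrix()[:,2]; b=j[1]+j[2]
        o+=[a1+L2*np.sin(j[1])+L3*np.sin(b)+a3*np.cos(b)-(w[0]*np.cos(j[0])+w[1]*np.sin(j[0])), d1+L2*np.cos(j[1])+L3*np.cos(b)-a3*np.sin(b)-w[2]]
    o+=list(1e-3*np.array([a1,a3])); return o
r=least_squares(f,[0,.18,.6,.57,0,.3]); print(r.x.round(4),np.abs(r.fun).max())
for j,p,q in D:
    w=np.array(p)-r.x[5]*Q(q).as_matrix()[:,2]; print(-w[0]*np.sin(j[0])+w[1]*np.cos(j[0]), Q(q).as_matrix()[:,2])
E
```

```text
[-0.073  0.275  1.989  0.063  0.594 -1.741] [0.5261 0.037  0.2128]
[3.000e-04 1.966e-01 5.860e-01 4.105e-01 4.260e-02 2.637e-01] 4.2633059442140856e-05
0.06590774858388378 [ 0.46733267  0.02344165 -0.88377071]
0.0659083230290945 [ 0.46823696  0.02261873 -0.88331339]
0.06590494748550675 [ 0.28252761  0.01476697 -0.9591455 ]
0.06589885433211914 [ 0.  0. -1.]
```

```bash
cat > ik.py <<'E'
from h import *
d1,L2,L3,a3,d6,off=.1966,.5860,.4105,.0426,.2637,.0659
LO=np.array([-3.1,-.84,.05,-1.13,.06,-2.69]);HI=np.array([3.1,2.19,2.79,4.28,2.93,2.69])
def ik(P,Rm):
    w=P-d6*Rm[:,2]; rw=np.hypot(w[0],w[1]); q1=np.arctan2(w[1],w[0])-np.arcsin(off/rw)
    r=np.sqrt(rw**2-off**2); h=w[2]-d1; l3=np.hypot(L3,a3); g=np.arctan2(a3,L3) # L3 sin b + a3 cos b = l3 sin(b+g)
    D=np.hypot(r,h); 
    ce=(D*D-L2**2-l3**2)/(2*L2*l3)
    if abs(ce)>1: return None
    e=np.arccos(ce); q2=np.arctan2(r,h)-np.arctan2(l3*np.sin(e),L2+l3*np.cos(e)); q3=e-g; b=q2+q3
    M=(R.from_euler('z',q1)*R.from_euler('y',b)).inv().as_matrix()@Rm
    z4,y5,z6=R.from_matrix(M).as_euler('ZYZ')
    out=[]
    for a,bb,c in ((z4,y5,z6),(z4+np.pi,-y5,z6+np.pi)):
        out.append(np.array([q1,q2,q3,a,bb,c]))
    return out
E
python3 - <<'E'
from ik import *
import json
np.set_printoptions(precision=3,suppress=True)
for l in open("log.txt"):
    j,p,q=json.loads(l); print(np.array(j)); print(*ik(np.array(p),Q(q).as_matrix()))
E
```

```text
[-0.068  0.535  2.088  1.01   0.065 -2.685]
[-0.068  0.535  2.087  1.006  0.065 -1.109] [-0.068  0.535  2.087  4.147 -0.065  2.032]
[-0.079  0.361  2.116  0.322  0.189 -2.001]
[-0.079  0.362  2.116  0.321  0.189 -0.43 ] [-0.079  0.362  2.116  3.463 -0.189  2.712]
[-0.073  0.275  1.989  0.063  0.594 -1.741]
[-0.073  0.275  1.988  0.063  0.595 -0.17 ] [-0.073  0.275  1.988  3.205 -0.595  2.972]
```

```bash
python3 - <<'E'
from ik import *
np.set_printoptions(precision=2,suppress=True)
F=[.566,.0387]
def jn(P,Rm):
    o=ik(P,Rm)
    if o is None: return None
    q=o[0].copy(); q[5]-=np.pi/2
    best=None
    for a in(-2*np.pi,0,2*np.pi):
        for c in(-2*np.pi,0,2*np.pi):
            k=q+[0,0,0,a,0,c]; m=min((k-LO).min(),(HI-k).min())
            if best is None or m>best[0]: best=(m,k)
    return best
for flip in(0,1):
  for yaw in(-.5,-.35,-.2,.05,.3,.45,.6):
    for t in(.4,.47,.55,.62):
        Rm=rot(yaw,t); 
        if flip: Rm=Rm@np.diag([-1,-1,1])
        g=tcp([*F,.066],Rm); b=[jn(g-k*Rm[:,2],Rm) for k in(0,.06,.12)]
        if min(x[0] for x in b)>.02: print(flip,yaw,t,[round(x[0],2) for x in b],b[0][1],b[2][1])
E
```

```text
0 -0.5 0.4 [np.float64(0.15), np.float64(0.27), np.float64(0.38)] [ 0.04  0.6   2.06 -0.98  0.24 -0.1 ] [ 0.1   0.36  2.06 -0.53  0.44 -0.52]
0 -0.35 0.4 [np.float64(0.11), np.float64(0.19), np.float64(0.31)] [ 0.01  0.59  2.08 -0.97  0.17 -0.27] [ 0.05  0.34  2.09 -0.43  0.37 -0.79]
0 -0.2 0.4 [np.float64(0.04), np.float64(0.13), np.float64(0.26)] [-0.02  0.58  2.09 -0.81  0.1  -0.6 ] [ 0.    0.33  2.11 -0.25  0.32 -1.14]
0 -0.2 0.47 [np.float64(0.04), np.float64(0.05), np.float64(0.15)] [-0.01  0.59  2.13  4.23  0.1   0.65] [ 0.02  0.33  2.17 -0.48  0.21 -0.9 ]
0 -0.2 0.62 [np.float64(0.26), np.float64(0.19), np.float64(0.11)] [0.   0.61 2.22 3.52 0.32 1.37] [0.04 0.34 2.3  4.1  0.17 0.82]
0 0.05 0.62 [np.float64(0.27), np.float64(0.19), np.float64(0.09)] [-0.08  0.61  2.23  2.9   0.33  1.69] [-0.11  0.33  2.32  2.49  0.15  2.08]
0 0.3 0.62 [np.float64(0.31), np.float64(0.27), np.float64(0.16)] [-0.17  0.61  2.22  2.33  0.37  1.96] [-0.25  0.34  2.3   1.71  0.31  2.53]
0 0.45 0.62 [np.float64(0.35), np.float64(0.34), np.float64(0.1)] [-0.21  0.62  2.2   2.03  0.41  2.08] [-0.33  0.
[... 1741 characters left out ...]
.62 [np.float64(0.35), np.float64(0.34), np.float64(0.36)] [-0.21  0.62  2.2   2.03  0.41 -1.06] [-0.33  0.35  2.27  1.46  0.42 -0.55]
1 0.6 0.4 [np.float64(0.27), np.float64(0.36), np.float64(0.47)] [-0.17  0.59  2.07  0.99  0.33 -0.12] [-0.24  0.36  2.06  0.61  0.53  0.22]
1 0.6 0.47 [np.float64(0.28), np.float64(0.35), np.float64(0.44)] [-0.19  0.6   2.1   1.29  0.34 -0.44] [-0.29  0.35  2.12  0.82  0.5  -0.01]
1 0.6 0.55 [np.float64(0.33), np.float64(0.37), np.float64(0.44)] [-0.22  0.61  2.14  1.58  0.39 -0.75] [-0.34  0.36  2.17  1.07  0.5  -0.3 ]
1 0.6 0.62 [np.float64(0.4), np.float64(0.42), np.float64(0.47)] [-0.25  0.62  2.17  1.76  0.46 -0.96] [-0.38  0.37  2.22  1.28  0.53 -0.54]
```

```bash
cat >> ik.py <<'E'
FL=np.diag([-1,-1,1])
def jn(P,Rm,near):
    o=ik(np.asarray(P),Rm)
    if o is None: return None
    q=o[0].copy(); q[5]-=np.pi/2
    for i in(3,5): q[i]+=2*np.pi*np.round((near[i]-q[i])/(2*np.pi))
    return q
def track(wps,q,n=12):  # wps: list (name,P,R); linear/slerp interpolation
    from scipy.spatial.transform import Slerp
    P0,R0=wps[0][1:]
    for nm,P1,R1 in wps[1:]:
        S=Slerp([0,1],R.from_matrix([R0,R1])); ms=9;mj=0
        for k in range(1,n+1):
            q2=jn(P0+(P1-P0)*k/n,S(k/n).as_matrix(),q)
            if q2 is None: print(nm,'unreach'); return q
            ms=min(ms,(q2-LO).min(),(HI-q2).min()); mj=max(mj,np.abs(q2-q).max()); q=q2
        print(nm,'margin %.2f maxstep %.2f'%(ms,mj),q.round(2)); P0,R0=P1,R1
    return q
E
python3 - <<'E'
from ik import *
s=readout.state(); P=s['position']; R0=Q(s['tool_rot']).as_matrix()
F=[.566,.0387]; W=[.4497,-.339]
hf=.060
for yaw,t in((.2,.62),(.3,.62),(.3,.58),(.45,.6)):
  for yw in (0.,-.3,.3,-.6):
    print('==',yaw,t,yw)
    Rf=rot(yaw,t)@FL; g=tcp([*F,.006+hf],Rf); Rw=rot(yw,t)@FL; gw=tcp([*W,.054+hf],Rw)
    a=np.array([.46,.03,.27]); R1=R0@R.from_euler('z',np.pi/2).as_matrix(); R2=R0@R.from_euler('z',np.pi).as_matrix()
    b=g-.14*Rf[:,2]
    c=g-.17*Rf[:,2]+[0,0,.03]; 
    track([('',P,R0),('back',a,R0),('r1',a,R1),('r2',a,R2),('pre',b,Rf),('grasp',g,Rf),('lift',g+[0,0,.01],Rf),('out',c,Rf),('wh',gw+[0,0,.08],Rw),('down',gw,Rw)],s['joints'])
E
```

```text
== 0.2 0.62 0.0
back margin 0.54 maxstep 0.01 [-0.1   0.1   2.04  0.07  0.72 -1.77]
r1 margin 0.66 maxstep 0.13 [-0.1   0.1   2.04  0.07  0.72 -0.2 ]
r2 margin 0.66 maxstep 0.13 [-0.1   0.1   2.04  0.07  0.72  1.37]
pre margin 0.16 maxstep 0.34 [-0.21  0.28  2.32  1.74  0.24 -0.51]
grasp margin 0.18 maxstep 0.12 [-0.13  0.61  2.23  2.55  0.35 -1.28]
lift margin 0.27 maxstep 0.00 [-0.13  0.59  2.23  2.51  0.33 -1.24]
out margin 0.17 maxstep 0.17 [-0.23  0.14  2.29  1.05  0.29  0.17]
wh margin 0.26 maxstep 0.11 [-0.99  0.38  2.06  1.05  0.59 -0.28]
down margin 0.46 maxstep 0.03 [-0.99  0.53  2.13  1.37  0.52 -0.66]
== 0.2 0.62 -0.3
back margin 0.54 maxstep 0.01 [-0.1   0.1   2.04  0.07  0.72 -1.77]
r1 margin 0.66 maxstep 0.13 [-0.1   0.1   2.04  0.07  0.72 -0.2 ]
r2 margin 0.66 maxstep 0.13 [-0.1   0.1   2.04  0.07  0.72  1.37]
pre margin 0.16 maxstep 0.34 [-0.21  0.28  2.32  1.74  0.24 -0.51]
grasp margin 0.18 maxstep 0.12 [-0.13  0.61  2.23  2.55  0.35 -1.28]
lift margin 0.27 maxstep 0.00 [-0.13  0.59  2.23  2.51  0.33 -1.24]
out margin 0.17 maxstep 0.17 [-0.23  0.14  2.29  1.05  0.2
[... 8143 characters left out ...]
.8  -0.39]
down margin 0.62 maxstep 0.02 [-1.02  0.56  2.03  1.05  0.68 -0.63]
== 0.45 0.6 -0.6
back margin 0.54 maxstep 0.01 [-0.1   0.1   2.04  0.07  0.72 -1.77]
r1 margin 0.66 maxstep 0.13 [-0.1   0.1   2.04  0.07  0.72 -0.2 ]
r2 margin 0.66 maxstep 0.13 [-0.1   0.1   2.04  0.07  0.72  1.37]
pre margin 0.34 maxstep 0.19 [-0.33  0.3   2.26  1.27  0.43 -0.37]
grasp margin 0.32 maxstep 0.06 [-0.2   0.61  2.19  1.98  0.38 -1.  ]
lift margin 0.31 maxstep 0.01 [-0.2   0.59  2.19  1.92  0.37 -0.93]
out margin 0.31 maxstep 0.09 [-0.37  0.17  2.22  0.97  0.52 -0.05]
wh margin 0.09 maxstep 0.15 [-0.82  0.34  2.13  0.97  0.15  0.42]
down margin 0.06 maxstep 0.16 [-0.82  0.5   2.2   2.44  0.19 -1.06]
```

```bash
python3 - <<'E'
from h import *
s=readout.state(); P=s['position']; R0=Q(s['tool_rot']).as_matrix()
row(np.array([.46,.03,.27]),R0)
E
```

```text
{'x': np.float64(4.75), 'y': np.float64(-0.37), 'z': np.float64(-7.37), 'wx': np.float64(0.0), 'wy': np.float64(0.0), 'wz': np.float64(0.0)}
```

Call:
{"fn": "drive_tool", "kwargs": {
  "deltas": [
    {"x":2.7,"y":-0.2,"z":-4.2,"wx":0,"wy":0,"wz":0},
    {"x":4.7,"y":-0.4,"z":-7.4,"wx":0,"wy":0,"wz":0},
    {"x":4.7,"y":-0.4,"z":-7.4,"wx":0,"wy":0,"wz":0.18},
    {"x":4.7,"y":-0.4,"z":-7.4,"wx":0,"wy":0,"wz":0.36},
    {"x":4.7,"y":-0.4,"z":-7.4,"wx":0,"wy":0,"wz":0.54},
    {"x":4.7,"y":-0.4,"z":-7.4,"wx":0,"wy":0,"wz":0.72},
    {"x":4.7,"y":-0.4,"z":-7.4,"wx":0,"wy":0,"wz":0.9},
    {"x":4.7,"y":-0.4,"z":-7.4,"wx":0,"wy":0,"wz":1.08},
    {"x":4.7,"y":-0.4,"z":-7.4,"wx":0,"wy":0,"wz":1.26},
    {"x":4.7,"y":-0.4,"z":-7.4,"wx":0,"wy":0,"wz":1.44},
    {"x":4.7,"y":-0.4,"z":-7.4,"wx":0,"wy":0,"wz":1.57}
  ]
}}

```text
clock: 14.45
position: [0.4604, 0.0297, 0.2703]
tool_rot: [0.098, 0.684, 0.716, 0.104]
ft_force: [1.2, 1.3, 0.1]
finger_gap: 0.629
grip_force: 0.0
```

Call:
{"fn": "drive_tool", "kwargs": {
  "deltas": [
    {"x":0,"y":0,"z":0,"wx":0,"wy":0,"wz":0.18},
    {"x":0,"y":0,"z":0,"wx":0,"wy":0,"wz":0.36},
    {"x":0,"y":0,"z":0,"wx":0,"wy":0,"wz":0.54},
    {"x":0,"y":0,"z":0,"wx":0,"wy":0,"wz":0.72},
    {"x":0,"y":0,"z":0,"wx":0,"wy":0,"wz":0.9},
    {"x":0,"y":0,"z":0,"wx":0,"wy":0,"wz":1.08},
    {"x":0,"y":0,"z":0,"wx":0,"wy":0,"wz":1.26},
    {"x":0,"y":0,"z":0,"wx":0,"wy":0,"wz":1.44},
    {"x":0,"y":0,"z":0,"wx":0,"wy":0,"wz":1.57},
    {"x":0,"y":0,"z":0,"wx":0,"wy":0,"wz":1.57}
  ]
}}

```text
clock: 15.7
position: [0.4605, 0.0297, 0.2705]
tool_rot: [-0.004, 0.989, 0.026, 0.142]
ft_force: [0.1, -0.1, -0.5]
finger_gap: 0.627
grip_force: 0.0
```

```bash
cat >> ik.py <<'E'
F=[.566,.0387]; W=[.4497,-.339]; RF=rot(.3,.60)@FL; G=tcp([*F,.066],RF); GW=tcp([*W,.114],RF)
E
python3 - <<'E'
from ik import *
s=readout.state(); print(s['joints'].round(2))
b=G-.14*RF[:,2]; row(b,RF)
track([('',s['position'],Q(s['tool_rot']).as_matrix()),('pre',b,RF),('g',G,RF)],s['joints'])
# is figure undisturbed: top view orange mask
a=capture('top')[170:205,245:280].astype(int); m=a[:,:,0]-a[:,:,2]>60
y,x=np.nonzero(m); print('fig top px',x.mean()+245,y.mean()+170,len(x))
E
```

```text
[-0.1   0.1   2.04  0.07  0.72  1.37]
{'x': np.float64(0.61), 'y': np.float64(1.44), 'z': np.float64(10.4), 'wx': np.float64(0.107), 'wy': np.float64(0.312), 'wz': np.float64(-0.225)}
pre margin 0.24 maxstep 0.24 [-0.26  0.28  2.29  1.44  0.31 -0.34]
g margin 0.23 maxstep 0.09 [-0.16  0.61  2.21  2.28  0.34 -1.13]
fig top px 262.5057471264368 188.39080459770116 174
```

Call:
{"fn": "drive_tool", "kwargs": {
  "deltas": [
    {"x":0.1,"y":0.3,"z":2.1,"wx":0.021,"wy":0.062,"wz":-0.045},
    {"x":0.2,"y":0.6,"z":4.2,"wx":0.043,"wy":0.125,"wz":-0.09},
    {"x":0.35,"y":0.9,"z":6.2,"wx":0.064,"wy":0.187,"wz":-0.135},
    {"x":0.5,"y":1.15,"z":8.3,"wx":0.086,"wy":0.25,"wz":-0.18},
    {"x":0.6,"y":1.44,"z":10.4,"wx":0.107,"wy":0.312,"wz":-0.225},
    {"x":0.6,"y":1.44,"z":10.4,"wx":0.107,"wy":0.312,"wz":-0.225},
    {"x":0.6,"y":1.44,"z":10.4,"wx":0.107,"wy":0.312,"wz":-0.225},
    {"x":0.6,"y":1.44,"z":10.4,"wx":0.107,"wy":0.312,"wz":-0.225}
  ]
}}

```text
clock: 16.75
position: [0.4962, 0.0167, 0.1724]
tool_rot: [-0.044, 0.945, 0.143, 0.291]
ft_force: [-0.0, 0.1, -0.3]
finger_gap: 0.631
grip_force: 0.0
```

```bash
python3 - <<'E'
from ik import *
s=readout.state(); print(s['joints'].round(2)); row(G-.14*RF[:,2],RF); row(G,RF)
E
```

```text
[-0.26  0.28  2.29  1.43  0.31 -0.33]
{'x': np.float64(0.04), 'y': np.float64(-0.04), 'z': np.float64(0.01), 'wx': np.float64(0.0), 'wy': np.float64(0.002), 'wz': np.float64(0.0)}
{'x': np.float64(0.07), 'y': np.float64(-0.05), 'z': np.float64(14.01), 'wx': np.float64(0.0), 'wy': np.float64(0.002), 'wz': np.float64(0.0)}
```

Call:
{"fn": "drive_tool", "kwargs": {
  "deltas": [
    {"x":0.05,"y":-0.05,"z":3,"wx":0,"wy":0,"wz":0},
    {"x":0.05,"y":-0.05,"z":6,"wx":0,"wy":0,"wz":0},
    {"x":0.05,"y":-0.05,"z":9,"wx":0,"wy":0,"wz":0},
    {"x":0.05,"y":-0.05,"z":11.5,"wx":0,"wy":0,"wz":0},
    {"x":0.05,"y":-0.05,"z":13,"wx":0,"wy":0,"wz":0},
    {"x":0.05,"y":-0.05,"z":14,"wx":0,"wy":0,"wz":0},
    {"x":0.05,"y":-0.05,"z":14,"wx":0,"wy":0,"wz":0}
  ]
}}

```text
clock: 17.62
position: [0.5726, 0.0413, 0.0581]
tool_rot: [-0.044, 0.945, 0.143, 0.292]
ft_force: [-0.1, 0.2, 0.3]
finger_gap: 0.628
grip_force: 0.0
```

```bash
python3 - <<'E'
from ik import *
s=readout.state(); print(s['joints'].round(2)); row(G,RF)
im=capture('top')[150:215,235:290].astype(int); m=im[:,:,0]-im[:,:,2]>60; y,x=np.nonzero(m); print(x.mean()+235,y.mean()+150,len(x))
E
```

```text
[-0.16  0.61  2.21  2.28  0.34 -1.12]
{'x': np.float64(-0.14), 'y': np.float64(0.05), 'z': np.float64(0.04), 'wx': np.float64(-0.0), 'wy': np.float64(0.0), 'wz': np.float64(0.0)}
260.7837837837838 182.48648648648648 37
```

Call:
{"fn": "drive_tool", "kwargs": {
  "deltas": [
    {"x":0,"y":0,"z":0,"wx":0,"wy":0,"wz":0},
    {"x":0,"y":0,"z":0,"wx":0,"wy":0,"wz":0},
    {"x":0,"y":0,"z":0,"wx":0,"wy":0,"wz":0},
    {"x":0,"y":0,"z":0,"wx":0,"wy":0,"wz":0},
    {"x":0,"y":0,"z":0,"wx":0,"wy":0,"wz":0},
    {"x":0,"y":0,"z":0,"wx":0,"wy":0,"wz":0}
  ],
  "hand": 2.0,
  "squeeze": 18
}}

```text
clock: 18.42
position: [0.5728, 0.0409, 0.0584]
tool_rot: [-0.044, 0.945, 0.143, 0.293]
ft_force: [-0.9, -0.9, 2.1]
finger_gap: 0.294
grip_force: 18.0
```

```bash
python3 - <<'E'
from ik import *
s=readout.state(); P=s['position']; np.savez("grip.npz",p=P,q=s['tool_rot']); R0=Q(s['tool_rot']).as_matrix()
print(P,G)
c=P-.15*RF[:,2]+[0,0,.045]
row(P+[0,0,.015],R0); row(P-.06*RF[:,2]+[0,0,.02],R0); row(c,R0)
# target at wheel: same tcp-to-figure offset
off=P-np.array([*F,.006]); T=np.array([*W,.054])+off
d=T+[0,0,.06]; print(T)
row(d,R0,c,R0); row(T,R0,d,R0)
track([('',P,R0),('l',P+[0,0,.015],R0),('c',c,R0),('d',d,R0),('T',T,R0)],s['joints'])
E
```

```text
[0.57275893 0.04086613 0.05835549] [0.57193366 0.0405355  0.05692131]
{'x': np.float64(0.85), 'y': np.float64(0.0), 'z': np.float64(-1.24), 'wx': np.float64(0.0), 'wy': np.float64(0.0), 'wz': np.float64(0.0)}
{'x': np.float64(1.14), 'y': np.float64(0.0), 'z': np.float64(-7.65), 'wx': np.float64(0.0), 'wy': np.float64(0.0), 'wz': np.float64(0.0)}
{'x': np.float64(2.56), 'y': np.float64(0.01), 'z': np.float64(-18.71), 'wx': np.float64(0.0), 'wy': np.float64(0.0), 'wz': np.float64(0.0)}
[ 0.45645893 -0.33683387  0.10635549]
{'x': np.float64(-14.82), 'y': np.float64(32.65), 'z': np.float64(-2.77), 'wx': np.float64(0.0), 'wy': np.float64(0.0), 'wz': np.float64(0.0)}
{'x': np.float64(-3.39), 'y': np.float64(-0.0), 'z': np.float64(4.95), 'wx': np.float64(0.0), 'wy': np.float64(0.0), 'wz': np.float64(0.0)}
l margin 0.25 maxstep 0.01 [-0.16  0.57  2.2   2.18  0.31 -1.02]
c margin 0.22 maxstep 0.12 [-0.27  0.17  2.23  0.96  0.38  0.16]
d margin 0.36 maxstep 0.12 [-1.02  0.45  1.99  0.91  0.77 -0.44]
T margin 0.62 maxstep 0.02 [-1.02  0.55  2.03  1.05  0.68 -0.63]
```

Call:
{"fn": "drive_tool", "kwargs": {
  "deltas": [
    {"x":0.3,"y":0,"z":-0.4,"wx":0,"wy":0,"wz":0},
    {"x":0.85,"y":0,"z":-1.25,"wx":0,"wy":0,"wz":0},
    {"x":1.0,"y":0,"z":-3,"wx":0,"wy":0,"wz":0},
    {"x":1.2,"y":0,"z":-5,"wx":0,"wy":0,"wz":0},
    {"x":1.4,"y":0,"z":-7.5,"wx":0,"wy":0,"wz":0},
    {"x":1.7,"y":0,"z":-10,"wx":0,"wy":0,"wz":0},
    {"x":2.0,"y":0,"z":-13,"wx":0,"wy":0,"wz":0},
    {"x":2.3,"y":0,"z":-16,"wx":0,"wy":0,"wz":0},
    {"x":2.56,"y":0,"z":-18.7,"wx":0,"wy":0,"wz":0},
    {"x":2.56,"y":0,"z":-18.7,"wx":0,"wy":0,"wz":0}
  ]
}}

```text
clock: 19.68
position: [0.4917, 0.0157, 0.2286]
tool_rot: [-0.043, 0.944, 0.143, 0.294]
ft_force: [0.1, -0.7, -0.8]
finger_gap: 0.291
grip_force: 18.0
```

```bash
python3 - <<'E'
from ik import *
import cv2
s=readout.state(); P=s['position']; R0=Q(s['tool_rot']).as_matrix(); g=np.load("grip.npz")['p']
T=np.array([*W,.054])+g-np.array([*F,.006])
row(T+[0,0,.06],R0); print(s['joints'].round(2))
# wheel centre refine: ellipse fit of cream top in both cameras
for n in('top','scene'):
    im=capture(n).astype(int); mn=im.min(2); m=((mn>150)&(im[:,:,0]-im[:,:,2]>8)&(im[:,:,0]-im[:,:,2]<50)).astype(np.uint8)
    c=cam(n); u=proj(c,[[*W,.054]])[0]
    k,l,st,ce=cv2.connectedComponentsWithStats(m)
    j=l[int(u[1]),int(u[0])]; cs,_=cv2.findContours((l==j).astype(np.uint8),cv2.RETR_EXTERNAL,cv2.CHAIN_APPROX_NONE)
    e=cv2.fitEllipse(max(cs,key=len)); print(n,j,st[j],e,onz(c,e[0],.054))
E
```

```text
{'x': np.float64(-14.91), 'y': np.float64(32.63), 'z': np.float64(-2.61), 'wx': np.float64(0.0), 'wy': np.float64(0.0), 'wz': np.float64(0.0)}
[-0.27  0.16  2.23  0.96  0.38  0.16]
top 140 [ 377  197   65   65 3240] ((409.0484924316406, 229.1786651611328), (62.271392822265625, 65.76832580566406), 125.01966094970703) [ 0.45049379 -0.34062218  0.054     ]
scene 24 [ 217  135   46   35 1206] ((240.1749725341797, 151.13978576660156), (32.965335845947266, 45.8923225402832), 90.49845123291016) [ 0.44786501 -0.33806515  0.054     ]
```

Call:
{"fn": "drive_tool", "kwargs": {
  "deltas": [
    {"x":-1.5,"y":3.3,"z":-0.26,"wx":0,"wy":0,"wz":0},
    {"x":-3.7,"y":8.2,"z":-0.65,"wx":0,"wy":0,"wz":0},
    {"x":-6.0,"y":13.1,"z":-1.04,"wx":0,"wy":0,"wz":0},
    {"x":-8.2,"y":18,"z":-1.43,"wx":0,"wy":0,"wz":0},
    {"x":-10.5,"y":22.9,"z":-1.83,"wx":0,"wy":0,"wz":0},
    {"x":-12.7,"y":27.8,"z":-2.2,"wx":0,"wy":0,"wz":0},
    {"x":-14.2,"y":31.1,"z":-2.48,"wx":0,"wy":0,"wz":0},
    {"x":-14.9,"y":32.6,"z":-2.6,"wx":0,"wy":0,"wz":0},
    {"x":-14.9,"y":32.6,"z":-2.6,"wx":0,"wy":0,"wz":0},
    {"x":-14.9,"y":32.6,"z":-2.6,"wx":0,"wy":0,"wz":0}
  ]
}}

```text
clock: 21.02
position: [0.4568, -0.3347, 0.1642]
tool_rot: [-0.045, 0.944, 0.143, 0.292]
ft_force: [0.5, 0.4, -1.1]
finger_gap: 0.295
grip_force: 18.0
```

```bash
python3 - <<'E'
from ik import *
import cv2
s=readout.state(); R0=Q(s['tool_rot']).as_matrix(); g=np.load("grip.npz")['p']
T=np.array([.449,-.339,.054])+g-np.array([*F,.006])
row(T+[0,0,.004],R0); row(T,R0)
o=[]
w=cam('wrist',s); im=capture('wrist')
t=capture('top'); sc=capture('scene')
o=np.hstack([cv2.resize(im[:,130:430],(400,560)),cv2.resize(sc[100:212,200:280],(400,560),interpolation=cv2.INTER_CUBIC)])[:,:,::-1]
cv2.imwrite("pics/p7.png",o)
E
```

```text
{'x': np.float64(-3.18), 'y': np.float64(0.18), 'z': np.float64(4.35), 'wx': np.float64(0.0), 'wy': np.float64(0.0), 'wz': np.float64(0.0)}
{'x': np.float64(-3.4), 'y': np.float64(0.18), 'z': np.float64(4.68), 'wx': np.float64(0.0), 'wy': np.float64(0.0), 'wz': np.float64(0.0)}
```

View pics/p7.png

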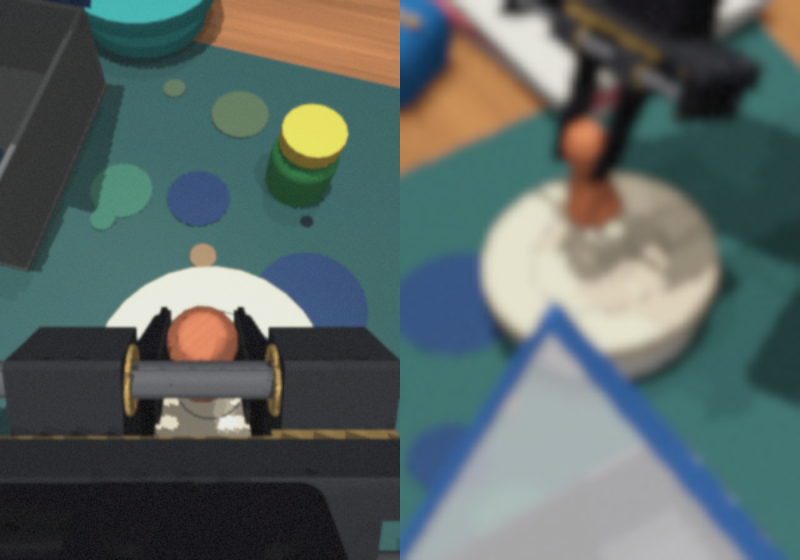

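Figure is held about upright over the wheel. I'll lower slowly.

Call:
{"fn": "drive_tool", "kwargs": {
  "deltas": [
    {"x":-0.9,"y":0.18,"z":1.3,"wx":0,"wy":0,"wz":0},
    {"x":-1.8,"y":0.18,"z":2.5,"wx":0,"wy":0,"wz":0},
    {"x":-2.5,"y":0.18,"z":3.4,"wx":0,"wy":0,"wz":0},
    {"x":-3.0,"y":0.18,"z":4.1,"wx":0,"wy":0,"wz":0},
    {"x":-3.2,"y":0.18,"z":4.35,"wx":0,"wy":0,"wz":0},
    {"x":-3.2,"y":0.18,"z":4.35,"wx":0,"wy":0,"wz":0}
  ]
}}

```text
clock: 21.92
position: [0.4554, -0.3384, 0.1104]
tool_rot: [-0.044, 0.945, 0.143, 0.292]
ft_force: [-0.4, -0.6, -0.2]
finger_gap: 0.295
grip_force: 18.0
```

Call:
{"fn": "drive_tool", "kwargs": {
  "deltas": [
    {"x":-0.06,"y":0,"z":0.08,"wx":0,"wy":0,"wz":0},
    {"x":-0.11,"y":0,"z":0.17,"wx":0,"wy":0,"wz":0},
    {"x":-0.11,"y":0,"z":0.17,"wx":0,"wy":0,"wz":0}
  ]
}}

```text
clock: 22.3
position: [0.4554, -0.3384, 0.1084]
tool_rot: [-0.044, 0.945, 0.143, 0.292]
ft_force: [0.4, 0.1, -0.8]
finger_gap: 0.293
grip_force: 18.0
```

Call:
{"fn": "drive_tool", "kwargs": {
  "deltas": [
    {"x":-0.06,"y":0,"z":0.08,"wx":0,"wy":0,"wz":0},
    {"x":-0.08,"y":0,"z":0.12,"wx":0,"wy":0,"wz":0},
    {"x":-0.08,"y":0,"z":0.12,"wx":0,"wy":0,"wz":0}
  ]
}}

```text
clock: 22.68
position: [0.4554, -0.3384, 0.1069]
tool_rot: [-0.044, 0.945, 0.143, 0.292]
ft_force: [0.3, 0.5, -1.2]
finger_gap: 0.293
grip_force: 18.0
```

Call:
{"fn": "drive_tool", "kwargs": {
  "deltas": [
    {"x":-0.03,"y":-0.1,"z":0.04,"wx":0,"wy":0,"wz":0},
    {"x":-0.06,"y":-0.1,"z":0.08,"wx":0,"wy":0,"wz":0},
    {"x":-0.06,"y":-0.1,"z":0.08,"wx":0,"wy":0,"wz":0}
  ]
}}

```text
clock: 23.05
position: [0.4553, -0.3375, 0.1063]
tool_rot: [-0.044, 0.944, 0.143, 0.293]
ft_force: [-2.1, 0.5, 4.9]
finger_gap: 0.299
grip_force: 18.0
```

Call:
{"fn": "drive_tool", "kwargs": {
  "deltas": [
    {"x":-0.03,"y":0,"z":0.04,"wx":0,"wy":0,"wz":0},
    {"x":-0.06,"y":0,"z":0.08,"wx":0,"wy":0,"wz":0},
    {"x":-0.06,"y":0,"z":0.08,"wx":0,"wy":0,"wz":0}
  ]
}}

```text
clock: 23.42
position: [0.4554, -0.3377, 0.1061]
tool_rot: [-0.043, 0.944, 0.143, 0.293]
ft_force: [-3.8, 0.4, 14.4]
finger_gap: 0.295
grip_force: 18.0
```

Call:
{"fn": "drive_tool", "kwargs": {
  "deltas": [
    {"x":0.05,"y":0,"z":-0.07,"wx":0,"wy":0,"wz":0},
    {"x":0.05,"y":0,"z":-0.07,"wx":0,"wy":0,"wz":0}
  ]
}}

```text
clock: 23.68
position: [0.4553, -0.3377, 0.1062]
tool_rot: [-0.044, 0.944, 0.143, 0.293]
ft_force: [-2.0, -1.3, 7.8]
finger_gap: 0.299
grip_force: 18.0
```

Call:
{"fn": "drive_tool", "kwargs": {
  "deltas": [
    {"x":0,"y":0,"z":0,"wx":0,"wy":0,"wz":0},
    {"x":0,"y":0,"z":0,"wx":0,"wy":0,"wz":0},
    {"x":0,"y":0,"z":0,"wx":0,"wy":0,"wz":0},
    {"x":0,"y":0,"z":0,"wx":0,"wy":0,"wz":0},
    {"x":0,"y":0,"z":0,"wx":0,"wy":0,"wz":0}
  ],
  "hand": 6.0
}}

```text
clock: 24.3
position: [0.4551, -0.3374, 0.1057]
tool_rot: [-0.044, 0.945, 0.143, 0.292]
ft_force: [0.7, -0.4, -0.3]
finger_gap: 0.626
grip_force: 0.0
```

Call:
{"fn": "drive_tool", "kwargs": {
  "deltas": [
    {"x":0,"y":0,"z":-2,"wx":0,"wy":0,"wz":0},
    {"x":0,"y":0,"z":-5,"wx":0,"wy":0,"wz":0},
    {"x":0,"y":0,"z":-9,"wx":0,"wy":0,"wz":0},
    {"x":0,"y":0,"z":-13,"wx":0,"wy":0,"wz":0},
    {"x":0,"y":0,"z":-13,"wx":0,"wy":0,"wz":0},
    {"x":0,"y":0,"z":-13,"wx":0,"wy":0,"wz":0}
  ]
}}

```text
clock: 25.05
position: [0.3849, -0.3589, 0.2126]
tool_rot: [-0.044, 0.945, 0.142, 0.292]
ft_force: [-0.2, -0.1, 0.4]
finger_gap: 0.63
grip_force: 0.0
```

```bash
python3 - <<'E'
from ik import *
import cv2
s=readout.state(); print(s['clock'])
t=capture('top'); sc=capture('scene')
o=np.hstack([cv2.resize(t[110:300,170:450],(442,300),interpolation=cv2.INTER_CUBIC),cv2.resize(sc[100:320,190:400],(358,375))[:300]])[:,:,::-1]
o=np.vstack([o,np.hstack([cv2.resize(t[190:265,370:445],(400,300),interpolation=cv2.INTER_CUBIC),cv2.resize(sc[115:190,195:295],(400,300),interpolation=cv2.INTER_CUBIC)])[:,:,::-1]])
cv2.imwrite("pics/f8.png",o)
E
```

```text
25.05
```

View pics/f8.png

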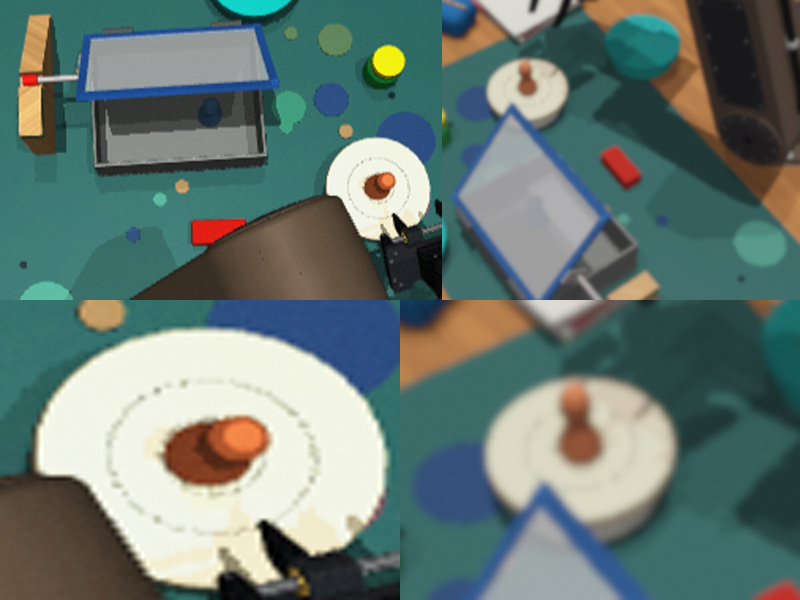

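The figure stands upright in the wheel's centre ring, the lid is propped with the roller in the notch, the blue figure, jar and tin are in place, and the gripper is clear.

```bash
python3 -c "
from cell import manip; print(manip.sign_off())"
```

```text
the job is handed in; nothing more can be done
None
```

The job is handed in at about 25 s of the 58 s: the wedge holds the lid propped open with the roller in its notch, the terracotta figure stands upright in the middle of the cream wheel, and the last pictures show the blue figure, jar and tin in place; no verdict was returned.

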